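# Cover the casting trays

### The job

Pack the finished castings: put one small grey box down in each of the three trays, open the hook by pressing its sprung keeper, and take off every metal cover that hangs there. Press each cover down over the tray whose standoffs match its holes until it lies fully home and level with all four snap standoffs clicked through, and leave the other things on the bench where they are.

Things in the scene. Friction and masses are not known exactly. Their poses are not given: they have to be found in the camera images.
- hook: Fixed steel hook: level rail on a post, covers hang on it. Origin on the bench under the keeper hinge; own +y runs along the rail from the open mouth to the post (20 mm square, at y 275 to 295 mm). Rail 12 mm wide (x), 8 thick, its top 100 mm above the bench, from y -12 mm. Upturned tip, y -12 to -6, stands 10 mm above the rail top. Foot 12 mm high under y 20 to 310.
- keeper (a joint): Black sprung flap, 36 mm long, 12 wide, 6 thick, at the hook's mouth; hinge across the rail at hook y = 0, 97 mm above the bench. 0: closed, standing straight up, covers cannot pass. 1.5 rad: open, lying back along the rail towards the post. Opens only inwards (towards the post), about 3 N at its free end; past 0.75 it snaps open by itself and stays.
- cover_long: Aluminium cover, 90 g: plate 120 (x) by 66 (y) by 5 mm, origin mid underside. Square 12 mm holes at x +-49, y +-22. Flat upright handle in the middle, 40 wide (x), 10 thick (y), top 73 mm above the underside; its window (24 wide, 5 to 39 mm up) hangs on the rail, plate level below, y along the rail, 26 mm of lift; pinch the solid part 39 to 73 mm up. Either way round. May be absent.
- tray_long_seat (a point): Where the middle of this cover's underside is when home: mid tray, 45 mm above the bench, x along the tray. Fixed black tray 144 by 76 mm, floor 8 mm up, rim 16. White snap standoffs at x +-49, y +-22: 18 mm round shoulder 45 mm up, 10 mm post, domed top at 65; sprung tongue on the side facing the tray's end, slope from 63 to a lip 54 mm up. Pushing all four through takes about 8 to 20 N.
- cover_middle: Aluminium cover, 90 g: plate 100 (x) by 66 (y) by 5 mm, origin mid underside. Square 12 mm holes at x +-39, y +-22. Flat upright handle in the middle, 40 wide (x), 10 thick (y), top 73 mm above the underside; its window (24 wide, 5 to 39 mm up) hangs on the rail, plate level below, y along the rail, 26 mm of lift; pinch the solid part 39 to 73 mm up. Either way round. May be absent.
- tray_middle_seat (a point): Where the middle of this cover's underside is when home: mid tray, 45 mm above the bench, x along the tray. Fixed black tray 144 by 76 mm, floor 8 mm up, rim 16. White snap standoffs at x +-39, y +-22: 18 mm round shoulder 45 mm up, 10 mm post, domed top at 65; sprung tongue on the side facing the tray's end, slope from 63 to a lip 54 mm up. Pushing all four through takes about 8 to 20 N.
- cover_short: Aluminium cover, 90 g: plate 80 (x) by 66 (y) by 5 mm, origin mid underside. Square 12 mm holes at x +-29, y +-22. Flat upright handle in the middle, 40 wide (x), 10 thick (y), top 73 mm above the underside; its window (24 wide, 5 to 39 mm up) hangs on the rail, plate level below, y along the rail, 26 mm of lift; pinch the solid part 39 to 73 mm up. Either way round. May be absent.
- tray_short_seat (a point): Where the middle of this cover's underside is when home: mid tray, 45 mm above the bench, x along the tray. Fixed black tray 144 by 76 mm, floor 8 mm up, rim 16. White snap standoffs at x +-29, y +-22: 18 mm round shoulder 45 mm up, 10 mm post, domed top at 65; sprung tongue on the side facing the tray's end, slope from 63 to a lip 54 mm up. Pushing all four through takes about 8 to 20 N.
- box0_center (a point): Middle of a small closed grey plastic box holding castings, loose on the bench: 30 by 30 mm (own x, y), 26 mm high (own z), 60 g. All three boxes are alike; any box may go in any tray, any side up.
- box1_center (a point): Middle of a small closed grey plastic box holding castings, loose on the bench: 30 by 30 mm (own x, y), 26 mm high (own z), 60 g. All three boxes are alike; any box may go in any tray, any side up.
- box2_center (a point): Middle of a small closed grey plastic box holding castings, loose on the bench: 30 by 30 mm (own x, y), 26 mm high (own z), 60 g. All three boxes are alike; any box may go in any tray, any side up.
- oil_bottle: yellow bottle, 56 mm across, 170 mm high, bystander; origin at its underside
- pliers: small pliers with red handles, 140 mm, bystander; origin at its underside
- wood_block: bare wooden block 70 by 50 by 35 mm, bystander; origin at its underside
- pot: small steel bowl 90 mm across, 50 mm high, bystander; origin at its underside

How it is judged:
By the outcome, as a careful person would: the job done as asked, in the order asked, and still so for the second after the job is handed in, with the robot touching nothing.
Of cover_long, cover_middle, cover_short only 2 to 3 are there at a start; the rules pass over those that are not, and their reading is None.
At some moment in a run one of box0, box1, box2 may be knocked a few centimetres aside while the robot is not near it.
Once in a run the grip may slacken for a moment while it holds something.
It also fails if it takes over 210 s, if anything falls off the work surface, if the arm or the gripper's body presses on something with over 40 N, if the wrist force passes 120 N, or if a joint passes its speed limit or range.

### The arm

A 6-joint arm with a two-finger parallel gripper is mounted at the origin on the work surface. World frame = base frame: x ahead of the robot, y to its left, z up, the work surface at z = 0. Lengths are in m, angles in rad, forces in N, time in s.
With the tool pointing down it reaches from about 0.3 to 0.95 m from the base axis. Payload 3.1 kg.
Tool frame: the origin (TCP) lies on the centre line of the jaws, within the pads' length; the fingertips stand 8 mm ahead of it and the grasp point (between the pads) lies 11 mm behind it (robot.finger_overhang is the distance from the TCP to the fingertips, in m); z points along the fingers, y is the line along which they close (so a half turn about z gives the same grasp; the last joint's range is limited). The gripper opens to 85 mm and grips with 20 to 120 N. Pads are 22 mm wide; open, the fingers measure 114 mm over their backs; the gripper's body (76 mm by 85 mm) begins 54 mm behind the grasp point. The pads swing forward as they close: fully open they stand 13 mm farther back than shut.
Start: joints at [1.183, 0.308, 1.634, -0, 1.2, -0.07], TCP at [0.195, 0.594, 0.239] pointing down, gripper open.
Joint ranges: [-3.06, 3.06], [-0.79, 1.96], [0.05, 2.63], [-1.19, 4.34], [0.05, 2.64], [-2.94, 2.94]. Speed limits (rad/s): [2.79, 2.79, 3.14, 3.14, 3.14, 3.14].

### API

Orientations are given as a 3x3 rotation matrix whose columns are the frame's x, y, z axes.
In Python, from station import robot gives the robot as it stands.
- The arm moves only by the shell command python3 -m handwheel 'ROWS' [OPENING] [FORCE]. ROWS is JSON, a list of rows, each an object of numbers: "dx", "dy", "dz": the shift along the tool's x, y, z as a fraction of full scale; "ax", "ay", "az": the turn, a rotation vector about the tool's x, y, z as a fraction of full scale. A call has 1 to 5 rows; each row shifts and turns the commanded pose from where the row before left it, along the tool's axes as they then stand; what a row does not reach is not made up. Full scale, the value 1, is 40 mm for a shift and 0.1 rad for a turn. A row lasts 1/12 s, in which the tool goes at most 41.7 mm and 7.16 degrees, less where a joint would pass 70% of its speed; a pose out of reach is approached as far as the arm can. A call with a number of a shift or a turn outside -1 to 1 is refused whole. A call with a gripper value outside its range is refused whole. OPENING is the gripper command: -1 is shut, 1 is fully open, values between are in proportion, set as the call begins (- or left out, the last holds). The fingers move at their own pace and stop on an object; FORCE is the grip in N (left out, the last holds). Time passes only in rows, so rows that do not move let the fingers close. It gives the time, the measured TCP pose, the force, the opening and the grip force at its end, in the units of the state.
- robot.sense(): the state, without advancing time (a new reading comes with each control period).
- robot.grab_frame(name): name is "side" or "top" or "wrist"; returns the picture (420x560x3 uint8, blue, green, red); there is no depth.
- robot.calibration(name): a dict with "camera_matrix" (3x3 intrinsics, pixels), "rvec" (rotation vector, rad) and "tvec" (3), from world to camera coordinates, as OpenCV has them; the wrist camera has in their place "T_tool_cam" (4x4, takes a point from camera to tool coordinates, whose origin is the TCP and whose axes are the flange's). Camera axes: x right, y down, z forward; pixel columns grow to the right and rows downward; lengths in m; the calibration is good to about 2 mm. A picture is of the moment at which its call begins: read the wrist's pose just before it. calibration takes no time and is no camera call.
- robot.close_job(): hands the job in; it is judged then, once.
The state is a dict: "time": time; "qpos": joint angles; "dq": joint speeds; "tau": joint torques, N m; "eef_pos": TCP position; "ee_rot": TCP orientation; "wrist_force": force on the tool from outside, world axes, zero at the start; "torque": the same for the moment, N m; "finger_gap": finger opening in m; "gripper_force": force on a finger pad.
Only numpy, scipy, OpenCV 4.12 (cv2) and the standard library are available. Lean on these libraries where they do the work, as an engineer would, in place of code of your own. Each camera call takes 0.05 s, during which the arm holds its last target. There are 200 camera calls.

## Working session

There is one attempt and no reset: what is moved stays moved. The work goes in short steps, Python scripts to look and compute and a shell command to move; the robot and the scene stay as the last step left them, time stands still between calls to the robot, and variables do not carry over. Pictures are saved under pics/ and viewed, at most 14 in all, crops included, and the job is handed in when it is done.

```bash
ls; mkdir -p pics
python3 - <<'E'
from station import robot
import cv2,numpy as np
for n in ["side","top"]:
    im=robot.grab_frame(n); cv2.imwrite(f"pics/{n}0.png",cv2.resize(im,(800,600),interpolation=cv2.INTER_CUBIC)); cv2.imwrite(f"pics/{n}0raw.png",im)
    c=robot.calibration(n); print(n,c)
print(robot.calibration("wrist"))
print(robot.sense())
E
```

```text
pics
side {'camera_matrix': array([[494.50455294,   0.        , 289.7841219 ],
       [  0.        , 494.50455294, 204.2673798 ],
       [  0.        ,   0.        ,   1.        ]]), 'rvec': array([ 2.38478047, -0.43882548,  0.19026399]), 'tvec': array([-0.47724738,  0.1693636 ,  1.24561524])}
top {'camera_matrix': array([[389.83734715,   0.        , 272.89539641],
       [  0.        , 389.83734715, 213.19904922],
       [  0.        ,   0.        ,   1.        ]]), 'rvec': array([ 2.11107882, -2.12955059,  0.15556927]), 'tvec': array([2.68398030e-04, 5.29406698e-01, 1.06269276e+00])}
{'camera_matrix': array([[368.92037691,   0.        , 281.56705419],
       [  0.        , 368.92037691, 209.76791358],
       [  0.        ,   0.        ,   1.        ]]), 'T_tool_cam': array([[-2.88090641e-04, -9.58402566e-01, -2.85419758e-01,
         7.31890492e-02],
       [ 9.99999758e-01, -4.56865977e-04,  5.24739264e-04,
        -8.59078652e-04],
       [-6.33310033e-04, -2.85419538e-01,  9.58402466e-01,
        -1.34333183e-01],
       [ 0.00000000e+00,  0.00000000e+00,  0.00000000e+00,
         1.00000000e+00]])}
{'time': 0.1, 'qpos': array([ 1.18327101e+00,  3.08911793e-01,  1.63505216e+00,  1.54521738e-06,
        1.19973322e+00, -6.96889574e-02]), 'dq': array([ 2.12787544e-05, -5.52617505e-04, -2.65449308e-03,  7.48887320e-04,
       -1.24959818e-03,  7.12180642e-04]), 'tau': array([-1.30598319e-04, -4.16404366e+01, -2.77645254e+01, -6.04152478e-05,
        4.01676734e-03, -6.48205713e-06]), 'eef_pos': array([0.19506093, 0.5930087 , 0.23816912]), 'ee_rot': array([[-9.49913570e-01,  3.12511718e-01, -7.96626824e-04],
       [ 3.12512699e-01,  9.49911585e-01, -1.94791660e-03],
       [ 1.47978284e-04, -2.09930842e-03, -9.99997786e-01]]), 'wrist_force': array([-0.65415308,  0.04294793,  0.73377048]), 'torque': array([-0.04946606,  0.0347313 , -0.00208602]), 'gripper_force': 0.0, 'finger_gap': 0.08549074414342839}
```

View pics/top0.png

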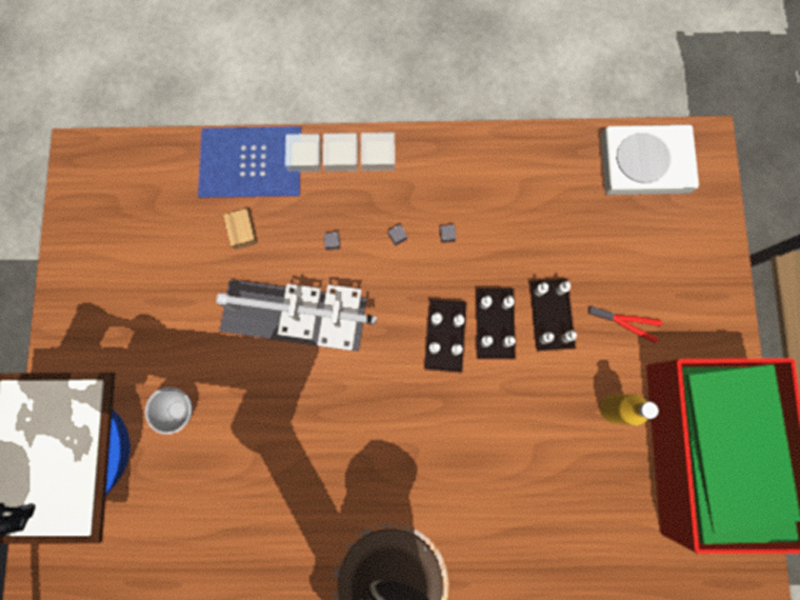

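View pics/side0.png

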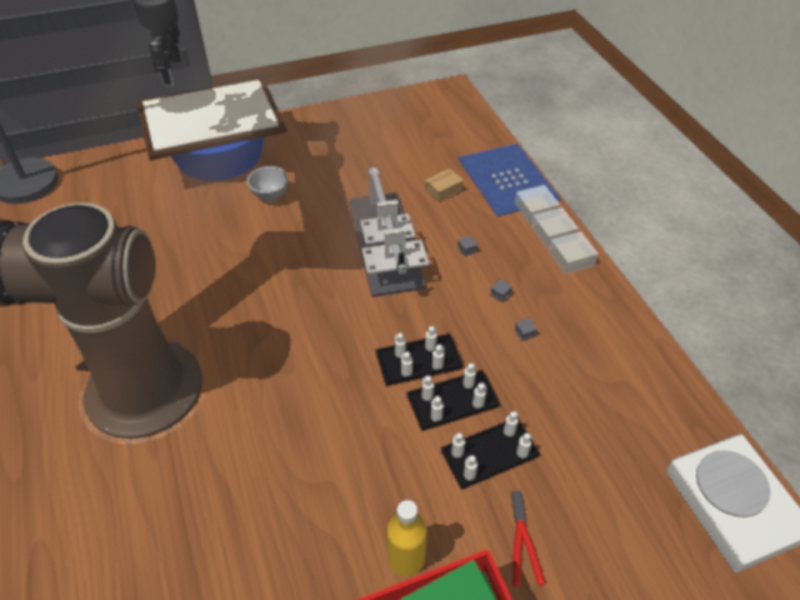

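Run:
```python
import cv2
im=cv2.imread("pics/top0raw.png")
def crop(n,x,y,w,h,s): cv2.imwrite(n,cv2.resize(im[y:y+h,x:x+w],None,fx=s,fy=s,interpolation=cv2.INTER_CUBIC))
crop("pics/c1.png",145,185,130,70,6)
crop("pics/c2.png",215,150,195,115,4)
```

```text
(no output)
```

View pics/c1.png

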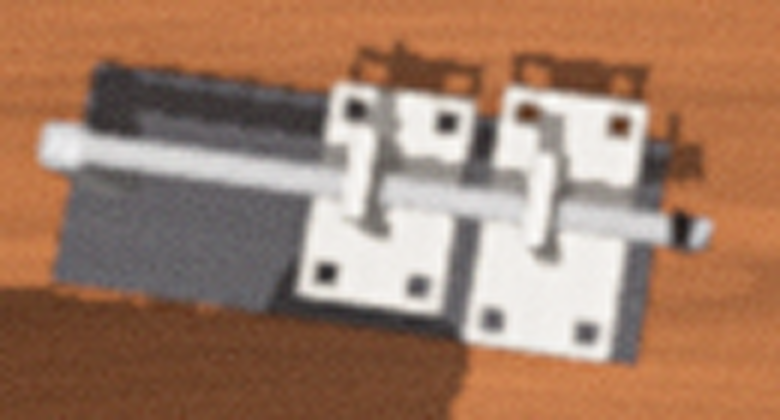

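View pics/c2.png

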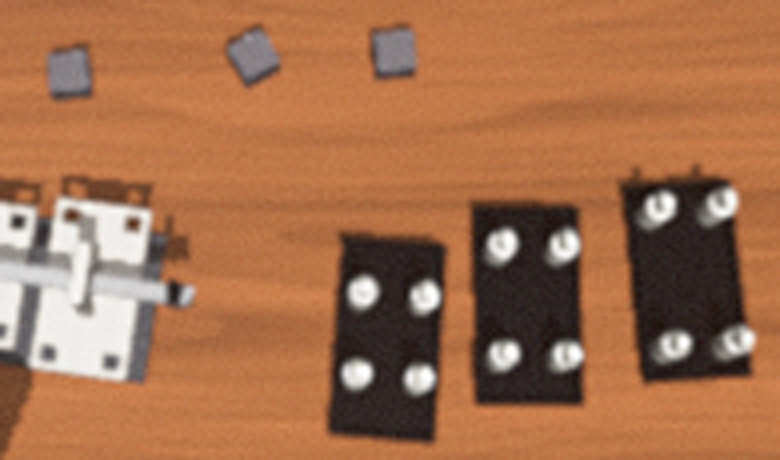

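```bash
cat > h.py <<'E'
from station import robot
import cv2,numpy as np
def ray(name,uv,z,pose=None):
    """pixels (raw) -> world points at height z"""
    c=robot.calibration(name); K=c["camera_matrix"]
    uv=np.atleast_2d(np.array(uv,float))
    if name=="wrist":
        p,R=pose; T=c["T_tool_cam"]; Rc=R@T[:3,:3]; o=R@T[:3,3]+p
    else:
        Rc=cv2.Rodrigues(c["rvec"])[0].T; o=-Rc@c["tvec"]
    d=(np.c_[uv,np.ones(len(uv))]@np.linalg.inv(K).T)@Rc.T
    return o+d*((z-o[2])/d[:,2])[:,None]
def proj(name,P,pose=None):
    c=robot.calibration(name); K=c["camera_matrix"]; P=np.atleast_2d(np.array(P,float))
    if name=="wrist":
        p,R=pose; T=c["T_tool_cam"]; Rc=R@T[:3,:3]; o=R@T[:3,3]+p
    else:
        Rc=cv2.Rodrigues(c["rvec"])[0].T; o=-Rc@c["tvec"]
    q=(P-o)@Rc@K.T
    return q[:,:2]/q[:,2:]
def crop_uv(uv,x,y,s): return (np.atleast_2d(np.array(uv,float))+.5)/s-.5+[x,y]
def st():
    s=robot.sense(); return s["eef_pos"],s["ee_rot"]
def rows_to(p,yaw=None,zdir=None):
    """shift to p in tool axes (mm) and yaw error (deg) : tool-down yaw = direction of tool x axis"""
    s=robot.sense(); R=s["ee_rot"]; d=R.T@(np.array(p)-s["eef_pos"])
    print("t%.1f"%s["time"],"eef",s["eef_pos"].round(4),"yaw_y(deg) %.1f"%np.degrees(np.arctan2(R[1,1],R[0,1])),"tilt z",R[:,2].round(4),
      "\n units(40mm)",(d/.04).round(3),"Fw",s["wrist_force"].round(1),"gap %.4f gf %.1f q6 %.2f"%(s["finger_gap"],s["gripper_force"],s["qpos"][5]))
    if yaw is not None:
        # desired tool y direction angle (deg), mod 180
        cur=np.degrees(np.arctan2(R[1,1],R[0,1])); e=(yaw-cur+90)%180-90
        print(" turn az units %.2f (%.1f deg)"%(-np.radians(e)/.1,-e))
def snap(name,fn,x=0,y=0,w=560,h=420,s=1.42):
    P=st(); im=robot.grab_frame(name); cv2.imwrite(fn,cv2.resize(im[y:y+h,x:x+w],None,fx=s,fy=s,interpolation=cv2.INTER_CUBIC)); return P,im
E
python3 - <<'E'
from h import *
np.set_printoptions(precision=4,suppress=True)
for n,q in dict(short=[(362,293),(426,297),(356,374),(419,378)],mid=[(502,246),(565,246),(504,355),(567,355)],long=[(658,208),(721,205),(674,346),(737,342)]).items():
    P=ray("top",crop_uv(q,215,150,4),.062); c=P.mean(0); a=P[0]+P[1]-P[2]-P[3]
    print(n,c,"ang x-axis",np.degrees(np.arctan2(a[1],a[0])),"len",np.linalg.norm(a[:2])/2, "w",np.linalg.norm(P[0]-P[1]))
for n,q in dict(short=[(342,235),(444,240),(330,433),(434,440)],mid=[(472,203),(578,206),(476,403),(582,404)],long=[(622,183),(726,179),(644,381),(750,375)]).items():
    P=ray("top",crop_uv(q,215,150,4),.016); c=P.mean(0); a=P[0]+P[1]-P[2]-P[3]
    print(n,c,"ang",np.degrees(np.arctan2(a[1],a[0])),np.linalg.norm(a[:2])/2)
print("boxes",ray("top",crop_uv([(70,72),(253,55),(395,52)],215,150,4),.026))
for n,q in dict(rear=[(355,110),(447,124),(325,272),(419,287)],front=[(526,112),(620,125),(491,320),(587,333)]).items():
    P=ray("top",crop_uv(q,145,185,6),.066); c=P.mean(0); a=P[0]+P[1]-P[2]-P[3]
    print(n,c,"ang",np.degrees(np.arctan2(a[1],a[0])),np.linalg.norm(a[:2])/2)
r=ray("top",crop_uv([(80,150),(650,228)],145,185,6),.1);print("rail",r,np.degrees(np.arctan2(*(r[0]-r[1])[[1,0]])))
print("keeper top",ray("top",crop_uv([(683,230)],145,185,6),.133),"tip",ray("top",crop_uv([(708,235)],145,185,6),.11))
E
```

```text
short [ 0.4684 -0.1135  0.062 ] ang x-axis -5.902916345845114 len 0.056612644770849416 w 0.04441946280863323
mid [ 0.492  -0.2134  0.062 ] ang x-axis -1.2162129208930215 len 0.07626043527928975 w 0.04370858673744331
long [ 0.5086 -0.3265  0.062 ] ang x-axis 3.2694057464845487 len 0.09669350418618086 w 0.043817693833916774
short [ 0.4735 -0.1147  0.016 ] ang -4.475791229493647 0.14471727665396278
mid [ 0.4965 -0.2157  0.016 ] ang -1.0680446800072518 0.14510085608717926
long [ 0.5132 -0.3303  0.016 ] ang 3.3700007927983417 0.14438238926363156
boxes [[ 0.6711  0.116   0.026 ]
 [ 0.6822 -0.0196  0.026 ]
 [ 0.683  -0.1244  0.026 ]]
rear [0.5155 0.1739 0.066 ] ang -8.848627515430016 0.07749353871312395
front [0.5034 0.0946 0.066 ] ang -8.710120877963668 0.09862208511188045
rail [[0.5334 0.3078 0.1   ]
 [0.4949 0.0483 0.1   ]] 81.56111949778952
keeper top [[0.4889 0.0314 0.133 ]] tip [[0.49   0.0217 0.11  ]]
```

```bash
python3 - <<'E'
from h import *
rows_to([.66,.04,.25],90)
E
python3 -m handwheel '[{"dx":0,"dy":0,"dz":-0.5}]' 0.2; python3 -m handwheel --help | head -5
```

```text
t0.1 eef [0.1951 0.593  0.2382] yaw_y(deg) 71.8 tilt z [-8.0e-04 -1.9e-03 -1.0e+00] 
 units(40mm) [-15.362  -9.501  -0.278] Fw [-0.7  0.   0.7] gap 0.0855 gf 0.0 q6 -0.07
 turn az units -3.18 (-18.2 deg)$[0]: bad value
invalid input: not JSON, or not a number
```

```bash
python3 -m handwheel '[{"dx":-0.84,"dy":-0.52},{"dx":-0.84,"dy":-0.52},{"dx":-0.84,"dy":-0.52},{"dx":-0.84,"dy":-0.52},{"dx":-0.84,"dy":-0.52}]' 0.2 40
```

```text
$[0]: bad value
```

```bash
python3 -m handwheel '[{"dx":-0.84,"dy":-0.52,"dz":0,"ax":0,"ay":0,"az":0},{"dx":-0.84,"dy":-0.52,"dz":0,"ax":0,"ay":0,"az":0}]' 0.2 40
```

```text
time: 0.27
eef_pos: [0.2453, 0.5333, 0.2385]
ee_rot: [[-0.951, 0.309, -0.0], [0.309, 0.951, -0.001], [0.0, -0.001, -1.0]]
wrist_force: [1.5, -0.1, -0.5]
finger_gap: 0.064
gripper_force: 0.0
```

```bash
M="python3 -m handwheel"; for i in 1 2 3; do $M '[{"dx":-0.85,"dy":-0.53,"dz":0,"ax":0,"ay":0,"az":0},{"dx":-0.85,"dy":-0.53,"dz":0,"ax":0,"ay":0,"az":0},{"dx":-0.85,"dy":-0.53,"dz":0,"ax":0,"ay":0,"az":0},{"dx":-0.85,"dy":-0.53,"dz":0,"ax":0,"ay":0,"az":0},{"dx":-0.85,"dy":-0.53,"dz":0,"ax":0,"ay":0,"az":0}]' >/dev/null; done; $M '[{"dx":-0.85,"dy":-0.53,"dz":0,"ax":0,"ay":0,"az":0},{"dx":0,"dy":0,"dz":-0.3,"ax":0,"ay":0,"az":-0.8},{"dx":0,"dy":0,"dz":0,"ax":0,"ay":0,"az":-0.8},{"dx":0,"dy":0,"dz":0,"ax":0,"ay":0,"az":-0.8},{"dx":0,"dy":0,"dz":0,"ax":0,"ay":0,"az":-0.8}]'
$M '[{"dx":0,"dy":0,"dz":0,"ax":0,"ay":0,"az":0},{"dx":0,"dy":0,"dz":0,"ax":0,"ay":0,"az":0},{"dx":0,"dy":0,"dz":0,"ax":0,"ay":0,"az":0}]' >/dev/null
python3 - <<'E'
from h import *
rows_to([.66,.04,.25],90)
P,im=snap("wrist","pics/w1.png"); cv2.imwrite("pics/w1raw.png",im)
np.savez("pics/w1.npz",p=P[0],R=P[1])
E
```

```text
time: 1.93
eef_pos: [0.6568, 0.0403, 0.2505]
ee_rot: [[-1.0, -0.005, -0.001], [-0.005, 1.0, 0.0], [0.001, 0.0, -1.0]]
wrist_force: [0.3, -0.2, -1.2]
finger_gap: 0.0513
gripper_force: 0.0
t2.2 eef [0.6566 0.0411 0.2508] yaw_y(deg) 90.0 tilt z [-8.e-04 -0.e+00 -1.e+00] 
 units(40mm) [-0.084 -0.027  0.02 ] Fw [ 0.2 -0.4  0.1] gap 0.0510 gf 0.0 q6 -1.58
 turn az units 0.01 (0.0 deg)
```

View pics/w1.png

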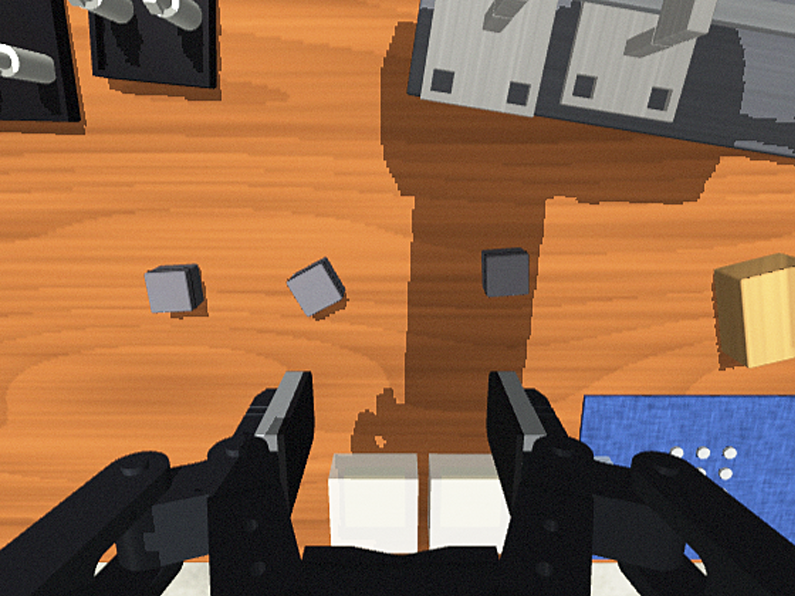

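Run:
```python
from h import *
d=np.load("pics/w1.npz"); P=(d["p"],d["R"])
print(ray("wrist",crop_uv([(170,291),(316,289),(506,274)],0,0,1.42),.026,P).round(4))
q=ray("wrist",crop_uv([(288,287),(325,263),(484,252),(484,296),(147,273),(149,313)],0,0,1.42),.026,P)
for i in (0,2,4): e=q[i+1]-q[i]; print(np.linalg.norm(e).round(4),np.degrees(np.arctan2(e[1],e[0])).round(1)%90)
b=ray("wrist",crop_uv([(506,274)],0,0,1.42),.026,P)[0]
rows_to([b[0],b[1],.1])
```

```text
[[ 0.6848 -0.1232  0.026 ]
 [ 0.6833 -0.0192  0.026 ]
 [ 0.6723  0.1154  0.026 ]]
0.0322 32.900000000000006
0.032 2.6
0.0298 84.9
t2.2 eef [0.6567 0.0411 0.251 ] yaw_y(deg) 90.1 tilt z [-5.e-04 -0.e+00 -1.e+00] 
 units(40mm) [-0.394  1.858  3.774] Fw [-0.5  0.7 -1.1] gap 0.0511 gf 0.0 q6 -1.58
```

```bash
M="python3 -m handwheel"; $M '[{"dx":-0.2,"dy":0.93,"dz":0,"ax":0,"ay":0,"az":0},{"dx":-0.19,"dy":0.93,"dz":0.4,"ax":0,"ay":0,"az":0},{"dx":0,"dy":0,"dz":0.9,"ax":0,"ay":0,"az":0},{"dx":0,"dy":0,"dz":0.9,"ax":0,"ay":0,"az":0},{"dx":0,"dy":0,"dz":0.9,"ax":0,"ay":0,"az":0}]' >/dev/null
$M '[{"dx":0,"dy":0,"dz":0.9,"ax":0,"ay":0,"az":0},{"dx":0,"dy":0,"dz":0.7,"ax":0,"ay":0,"az":0},{"dx":0,"dy":0,"dz":0.5,"ax":0,"ay":0,"az":0},{"dx":0,"dy":0,"dz":0,"ax":0,"ay":0,"az":0},{"dx":0,"dy":0,"dz":0,"ax":0,"ay":0,"az":0}]'
python3 - <<'E'
from h import *
rows_to([.6723,.1154,.016])
P,im=snap("wrist","pics/w2.png")
E
```

```text
time: 3.07
eef_pos: [0.671, 0.1154, 0.0417]
ee_rot: [[-1.0, -0.002, -0.004], [-0.002, 1.0, -0.0], [0.004, -0.0, -1.0]]
wrist_force: [-0.2, -0.7, 0.2]
finger_gap: 0.051
gripper_force: 0.0
t3.1 eef [0.671  0.1154 0.0417] yaw_y(deg) 90.1 tilt z [-3.6e-03 -4.0e-04 -1.0e+00] 
 units(40mm) [-0.036 -0.     0.643] Fw [-0.2 -0.7  0.2] gap 0.0510 gf 0.0 q6 -1.47
```

View pics/w2.png

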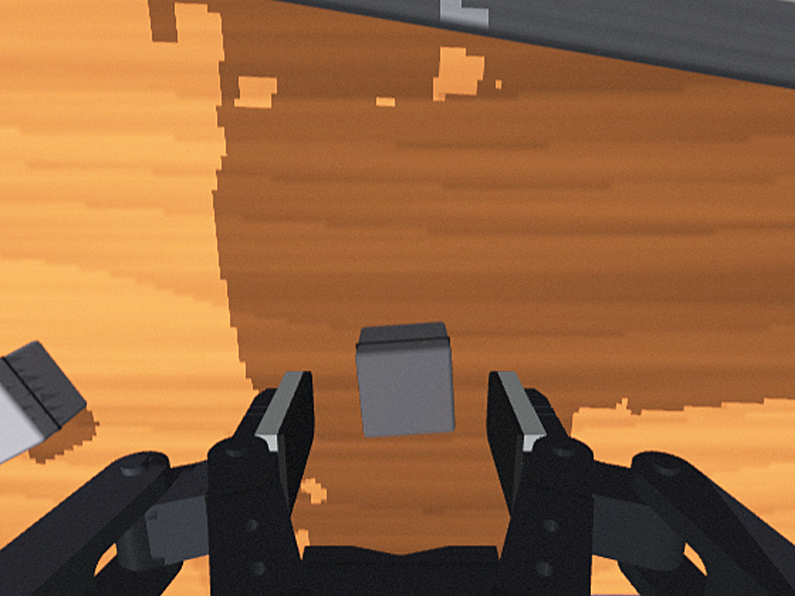

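```bash
M="python3 -m handwheel"; $M '[{"dx":-0.03,"dy":0,"dz":0.4,"ax":0,"ay":0,"az":0},{"dx":0,"dy":0,"dz":0.22,"ax":0,"ay":0,"az":0},{"dx":0,"dy":0,"dz":0,"ax":0,"ay":0,"az":0}]'
$M '[{"dx":0,"dy":0,"dz":0,"ax":0,"ay":0,"az":0},{"dx":0,"dy":0,"dz":0,"ax":0,"ay":0,"az":0},{"dx":0,"dy":0,"dz":0,"ax":0,"ay":0,"az":0},{"dx":0,"dy":0,"dz":0,"ax":0,"ay":0,"az":0},{"dx":0,"dy":0,"dz":0,"ax":0,"ay":0,"az":0}]' -1 50
$M '[{"dx":0,"dy":0,"dz":0,"ax":0,"ay":0,"az":0},{"dx":0,"dy":0,"dz":-0.4,"ax":0,"ay":0,"az":0},{"dx":0,"dy":0,"dz":-0.8,"ax":0,"ay":0,"az":0},{"dx":0,"dy":0,"dz":-0.9,"ax":0,"ay":0,"az":0},{"dx":0,"dy":0,"dz":-0.9,"ax":0,"ay":0,"az":0}]'
python3 - <<'E'
from h import *
rows_to([.472,-.1145,.18],85)
E
```

```text
time: 3.37
eef_pos: [0.6725, 0.1153, 0.0171]
ee_rot: [[-1.0, -0.002, -0.002], [-0.002, 1.0, -0.0], [0.002, -0.0, -1.0]]
wrist_force: [0.0, 0.4, -0.9]
finger_gap: 0.0514
gripper_force: 0.0
time: 3.78
eef_pos: [0.6739, 0.1154, 0.019]
ee_rot: [[-1.0, -0.002, 0.001], [-0.002, 1.0, 0.0], [-0.001, 0.0, -1.0]]
wrist_force: [0.6, -1.0, 0.9]
finger_gap: 0.0284
gripper_force: 50.3
time: 4.2
eef_pos: [0.6727, 0.1153, 0.1397]
ee_rot: [[-1.0, -0.002, -0.002], [-0.002, 1.0, -0.0], [0.002, -0.0, -1.0]]
wrist_force: [0.3, 0.2, 0.2]
finger_gap: 0.0286
gripper_force: 50.1
t4.2 eef [0.6727 0.1153 0.1397] yaw_y(deg) 90.1 tilt z [-1.9e-03 -2.0e-04 -1.0e+00] 
 units(40mm) [ 5.031 -5.735 -0.996] Fw [0.3 0.2 0.2] gap 0.0286 gf 50.1 q6 -1.47
 turn az units 0.89 (5.1 deg)
```

```bash
M="python3 -m handwheel"; $M '[{"dx":0,"dy":0,"dz":-0.9,"ax":0,"ay":0,"az":0},{"dx":0.6,"dy":-0.7,"dz":-0.2,"ax":0,"ay":0,"az":0},{"dx":0.6,"dy":-0.7,"dz":0,"ax":0,"ay":0,"az":0},{"dx":0.6,"dy":-0.7,"dz":0,"ax":0,"ay":0,"az":0},{"dx":0.6,"dy":-0.7,"dz":0,"ax":0,"ay":0,"az":0}]' >/dev/null
$M '[{"dx":0.66,"dy":-0.74,"dz":0,"ax":0,"ay":0,"az":0},{"dx":0.66,"dy":-0.74,"dz":0,"ax":0,"ay":0,"az":0},{"dx":0.66,"dy":-0.74,"dz":0,"ax":0,"ay":0,"az":0},{"dx":0.65,"dy":-0.74,"dz":0,"ax":0,"ay":0,"az":0.9},{"dx":0,"dy":0,"dz":0,"ax":0,"ay":0,"az":0}]' >/dev/null
$M '[{"dx":0,"dy":0,"dz":0,"ax":0,"ay":0,"az":0},{"dx":0,"dy":0,"dz":0,"ax":0,"ay":0,"az":0},{"dx":0,"dy":0,"dz":0,"ax":0,"ay":0,"az":0}]'
python3 - <<'E'
from h import *
rows_to([.473,-.1145,.18],85)
P,im=snap("wrist","pics/w3.png");cv2.imwrite("pics/w3raw.png",im)
np.savez("pics/w3.npz",p=P[0],R=P[1])
E
```

```text
time: 5.28
eef_pos: [0.4739, -0.1149, 0.1833]
ee_rot: [[-0.996, 0.087, 0.002], [0.087, 0.996, -0.0], [-0.002, 0.0, -1.0]]
wrist_force: [-0.2, 0.9, -1.3]
finger_gap: 0.0286
gripper_force: 50.1
t5.3 eef [ 0.4739 -0.1149  0.1833] yaw_y(deg) 85.0 tilt z [ 1.7e-03 -1.0e-04 -1.0e+00] 
 units(40mm) [0.025 0.008 0.081] Fw [-0.2  0.9 -1.3] gap 0.0286 gf 50.1 q6 -1.81
 turn az units 0.01 (0.0 deg)
```

View pics/w3.png

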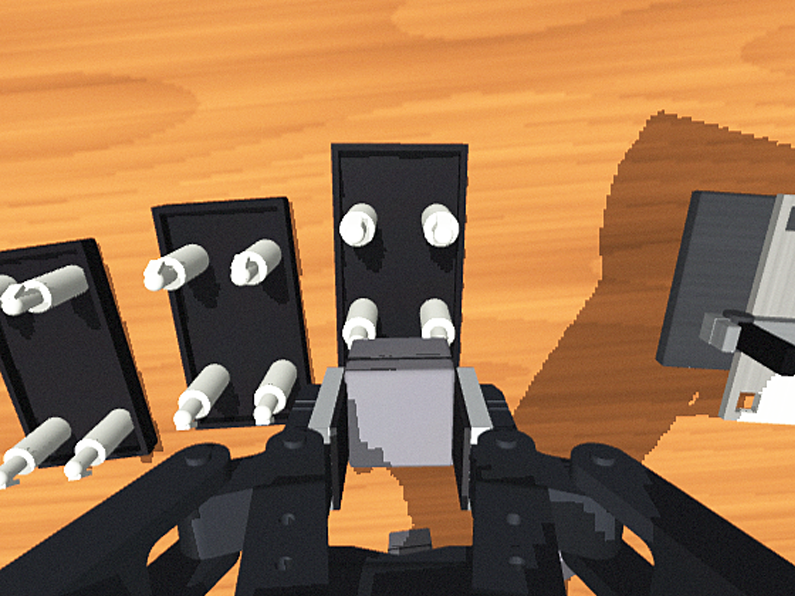

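Run:
```python
from h import *
np.set_printoptions(precision=4,suppress=True)
d=np.load("pics/w3.npz"); P=(d["p"],d["R"])
for n,q in dict(short=[(467,144),(332,144)],mid=[(287,198),(152,206)]).items():
    c=ray("wrist",crop_uv(q,0,0,1.42),.016,P); e=c[0]-c[1]; m=c.mean(0); u=e/np.linalg.norm(e); x=np.array([u[1],-u[0],0])
    print(n,np.linalg.norm(e),"center",m+x*.072,"xang",np.degrees(np.arctan2(x[1],x[0])))
```

```text
short 0.07453204746572024 center [ 0.4739 -0.1157  0.016 ] xang -4.9810916565108485
mid 0.07741580291029226 center [ 0.4968 -0.2165  0.016 ] xang -1.6479858311324649
```

```bash
M="python3 -m handwheel"; $M '[{"dx":0.02,"dy":0,"dz":0.8,"ax":0,"ay":0,"az":0},{"dx":0,"dy":0,"dz":0.8,"ax":0,"ay":0,"az":0},{"dx":0,"dy":0,"dz":0.8,"ax":0,"ay":0,"az":0},{"dx":0,"dy":0,"dz":0.7,"ax":0,"ay":0,"az":0},{"dx":0,"dy":0,"dz":0.4,"ax":0,"ay":0,"az":0}]'
$M '[{"dx":0,"dy":0,"dz":0.2,"ax":0,"ay":0,"az":0},{"dx":0,"dy":0,"dz":0.18,"ax":0,"ay":0,"az":0},{"dx":0,"dy":0,"dz":0,"ax":0,"ay":0,"az":0},{"dx":0,"dy":0,"dz":0,"ax":0,"ay":0,"az":0}]'
$M '[{"dx":0,"dy":0,"dz":0,"ax":0,"ay":0,"az":0},{"dx":0,"dy":0,"dz":0,"ax":0,"ay":0,"az":0},{"dx":0,"dy":0,"dz":0,"ax":0,"ay":0,"az":0}]' 0.1
$M '[{"dx":0,"dy":0,"dz":-0.4,"ax":0,"ay":0,"az":0},{"dx":0,"dy":0,"dz":-0.9,"ax":0,"ay":0,"az":0},{"dx":0,"dy":0,"dz":-0.9,"ax":0,"ay":0,"az":0},{"dx":0,"dy":0,"dz":-0.9,"ax":0,"ay":0,"az":0},{"dx":0,"dy":0,"dz":-0.9,"ax":0,"ay":0,"az":0}]'
python3 - <<'E'
from h import *
rows_to([.6833,-.0192,.14],60)
P,im=snap("wrist","pics/w4.png")
rt=robot.grab_frame("top"); cv2.imwrite("pics/t1.png",cv2.resize(rt[150:265,215:410],None,fx=4,fy=4,interpolation=cv2.INTER_CUBIC))
E
```

```text
time: 5.75
eef_pos: [0.4707, -0.1134, 0.0393]
ee_rot: [[-0.996, 0.085, -0.005], [0.085, 0.996, 0.002], [0.005, 0.001, -1.0]]
wrist_force: [-0.3, 1.0, -0.5]
finger_gap: 0.0286
gripper_force: 50.1
time: 6.08
eef_pos: [0.4737, -0.1152, 0.028]
ee_rot: [[-0.996, 0.086, 0.002], [0.086, 0.996, -0.001], [-0.002, -0.0, -1.0]]
wrist_force: [0.4, 0.8, 0.7]
finger_gap: 0.0288
gripper_force: 50.5
time: 6.33
eef_pos: [0.4728, -0.1155, 0.028]
ee_rot: [[-0.996, 0.087, 0.002], [0.087, 0.996, -0.001], [-0.002, -0.0, -1.0]]
wrist_force: [0.1, -0.3, 0.9]
finger_gap: 0.0469
gripper_force: 0.0
time: 6.75
eef_pos: [0.4717, -0.1153, 0.1892]
ee_rot: [[-0.996, 0.088, 0.0], [0.088, 0.996, -0.0], [-0.0, -0.0, -1.0]]
wrist_force: [1.2, -0.9, -0.2]
finger_gap: 0.0469
gripper_force: 0.0
t6.8 eef [ 0.4717 -0.1153  0.1892] yaw_y(deg) 85.0 tilt z [ 4.e-04 -1.e-04 -1.e+00] 
 units(40mm) [-5.057  2.858  1.23 ] Fw [ 1.2 -0.9 -0.2] gap 0.0469 gf 0.0 q6 -1.81
 turn az units 4.36 (25.0 deg)
```

View pics/t1.png

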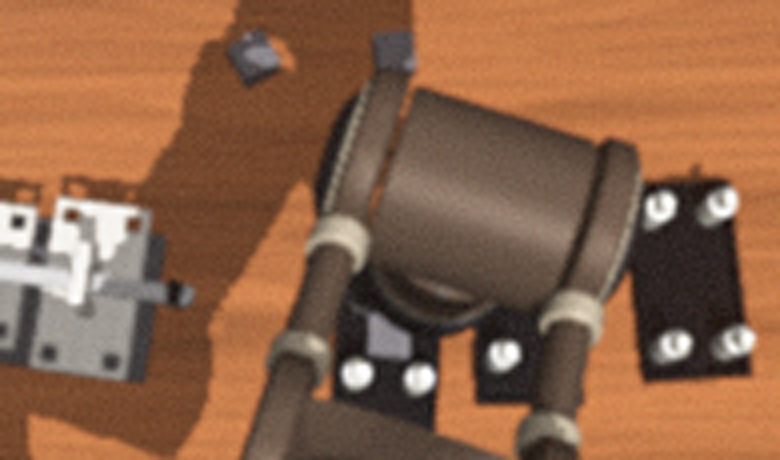

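```bash
M="python3 -m handwheel"; $M '[{"dx":-0.84,"dy":0.47,"dz":0,"ax":0,"ay":0,"az":0},{"dx":-0.84,"dy":0.48,"dz":0,"ax":0,"ay":0,"az":0},{"dx":-0.84,"dy":0.48,"dz":0,"ax":0,"ay":0,"az":0},{"dx":-0.84,"dy":0.48,"dz":0,"ax":0,"ay":0,"az":0},{"dx":-0.84,"dy":0.48,"dz":0,"ax":0,"ay":0,"az":0}]' >/dev/null
$M '[{"dx":-0.84,"dy":0.47,"dz":0,"ax":0,"ay":0,"az":0},{"dx":0,"dy":0,"dz":0.3,"ax":0,"ay":0,"az":-0.95},{"dx":0,"dy":0,"dz":0.3,"ax":0,"ay":0,"az":-0.95},{"dx":0,"dy":0,"dz":0.3,"ax":0,"ay":0,"az":-0.95},{"dx":0,"dy":0,"dz":0.3,"ax":0,"ay":0,"az":-0.95}]' >/dev/null
$M '[{"dx":0,"dy":0,"dz":0,"ax":0,"ay":0,"az":-0.95},{"dx":0,"dy":0,"dz":0,"ax":0,"ay":0,"az":-0.95},{"dx":0,"dy":0,"dz":0,"ax":0,"ay":0,"az":-0.95},{"dx":0,"dy":0,"dz":0,"ax":0,"ay":0,"az":0},{"dx":0,"dy":0,"dz":0,"ax":0,"ay":0,"az":0}]' >/dev/null
python3 - <<'E'
from h import *
rows_to([.6833,-.0192,.018],123)
P,im=snap("wrist","pics/w5.png")
E
```

```text
t8.1 eef [ 0.6824 -0.0191  0.1385] yaw_y(deg) 122.9 tilt z [-1.1e-03  1.0e-04 -1.0e+00] 
 units(40mm) [-0.019 -0.017  3.012] Fw [-0.5  0.6  0.2] gap 0.0470 gf 0.0 q6 -2.24
 turn az units -0.01 (-0.1 deg)
```

View pics/w5.png

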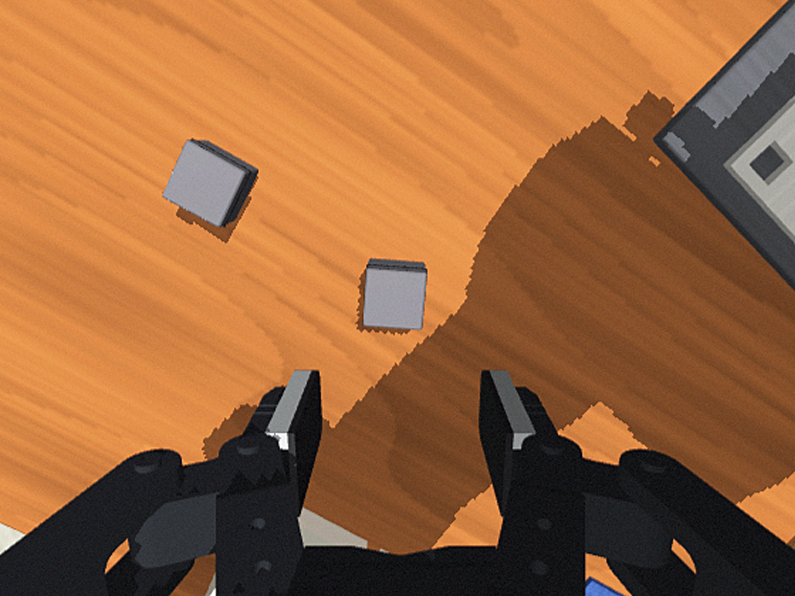

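```bash
M="python3 -m handwheel"; $M '[{"dx":-0.02,"dy":-0.03,"dz":0.8,"ax":0,"ay":0,"az":0},{"dx":0,"dy":0,"dz":0.8,"ax":0,"ay":0,"az":0},{"dx":0,"dy":0,"dz":0.8,"ax":0,"ay":0,"az":0},{"dx":0,"dy":0,"dz":0.6,"ax":0,"ay":0,"az":0},{"dx":0,"dy":0,"dz":0,"ax":0,"ay":0,"az":0}]'
$M '[{"dx":0,"dy":0,"dz":0,"ax":0,"ay":0,"az":0},{"dx":0,"dy":0,"dz":0,"ax":0,"ay":0,"az":0},{"dx":0,"dy":0,"dz":0,"ax":0,"ay":0,"az":0},{"dx":0,"dy":0,"dz":0,"ax":0,"ay":0,"az":0},{"dx":0,"dy":0,"dz":0,"ax":0,"ay":0,"az":0}]' -1 50
$M '[{"dx":0,"dy":0,"dz":0,"ax":0,"ay":0,"az":0},{"dx":0,"dy":0,"dz":-0.4,"ax":0,"ay":0,"az":0},{"dx":0,"dy":0,"dz":-0.8,"ax":0,"ay":0,"az":0},{"dx":0,"dy":0,"dz":-0.9,"ax":0,"ay":0,"az":0},{"dx":0,"dy":0,"dz":-0.9,"ax":0,"ay":0,"az":0}]' >/dev/null
$M '[{"dx":0,"dy":0,"dz":-0.6,"ax":0,"ay":0,"az":1},{"dx":0,"dy":0,"dz":0,"ax":0,"ay":0,"az":1},{"dx":0,"dy":0,"dz":0,"ax":0,"ay":0,"az":1},{"dx":0,"dy":0,"dz":0,"ax":0,"ay":0,"az":1},{"dx":0,"dy":0,"dz":0,"ax":0,"ay":0,"az":1}]' >/dev/null
$M '[{"dx":0,"dy":0,"dz":0,"ax":0,"ay":0,"az":0.97},{"dx":0,"dy":0,"dz":0,"ax":0,"ay":0,"az":0},{"dx":0,"dy":0,"dz":0,"ax":0,"ay":0,"az":0}]'
python3 - <<'E'
from h import *
rows_to([.496,-.2160,.14],88.7)
E
```

```text
time: 8.57
eef_pos: [0.6784, -0.0192, 0.0124]
ee_rot: [[-0.839, -0.544, -0.012], [-0.544, 0.839, 0.001], [0.01, 0.008, -1.0]]
wrist_force: [-2.2, -0.3, -0.6]
finger_gap: 0.0469
gripper_force: 0.0
time: 8.98
eef_pos: [0.6858, -0.0197, 0.0214]
ee_rot: [[-0.838, -0.546, 0.003], [-0.546, 0.838, -0.0], [-0.003, -0.002, -1.0]]
wrist_force: [0.3, -0.7, -0.7]
finger_gap: 0.0287
gripper_force: 54.0
time: 10.07
eef_pos: [0.6845, -0.0196, 0.1645]
ee_rot: [[-1.0, 0.017, 0.001], [0.017, 1.0, -0.0], [-0.001, -0.0, -1.0]]
wrist_force: [0.7, 0.5, -0.5]
finger_gap: 0.0284
gripper_force: 54.1
t10.1 eef [ 0.6845 -0.0196  0.1645] yaw_y(deg) 89.0 tilt z [ 1.2e-03 -1.0e-04 -1.0e+00] 
 units(40mm) [ 4.626 -4.99   0.608] Fw [ 0.7  0.5 -0.5] gap 0.0284 gf 54.1 q6 -1.65
 turn az units 0.05 (0.3 deg)
```

```bash
M="python3 -m handwheel"; $M '[{"dx":0.66,"dy":-0.71,"dz":0,"ax":0,"ay":0,"az":0},{"dx":0.66,"dy":-0.71,"dz":0,"ax":0,"ay":0,"az":0},{"dx":0.66,"dy":-0.71,"dz":0,"ax":0,"ay":0,"az":0},{"dx":0.66,"dy":-0.71,"dz":0,"ax":0,"ay":0,"az":0},{"dx":0.66,"dy":-0.71,"dz":0,"ax":0,"ay":0,"az":0}]' >/dev/null
$M '[{"dx":0.66,"dy":-0.71,"dz":0,"ax":0,"ay":0,"az":0},{"dx":0.66,"dy":-0.72,"dz":0,"ax":0,"ay":0,"az":0},{"dx":0,"dy":0,"dz":0.6,"ax":0,"ay":0,"az":0},{"dx":0,"dy":0,"dz":0,"ax":0,"ay":0,"az":0},{"dx":0,"dy":0,"dz":0,"ax":0,"ay":0,"az":0}]' >/dev/null
python3 - <<'E'
from h import *
np.set_printoptions(precision=4,suppress=True)
rows_to([.496,-.2160,.030],88.7)
P,im=snap("wrist","pics/w6.png");cv2.imwrite("pics/w6raw.png",im)
np.savez("pics/w6.npz",p=P[0],R=P[1])
E
```

```text
t10.9 eef [ 0.4944 -0.2148  0.1387] yaw_y(deg) 88.9 tilt z [-0.0022  0.0017 -1.    ] 
 units(40mm) [-0.047 -0.034  2.718] Fw [-0.2  0.3 -1.3] gap 0.0284 gf 54.1 q6 -2.04
 turn az units 0.03 (0.2 deg)
```

View pics/w6.png

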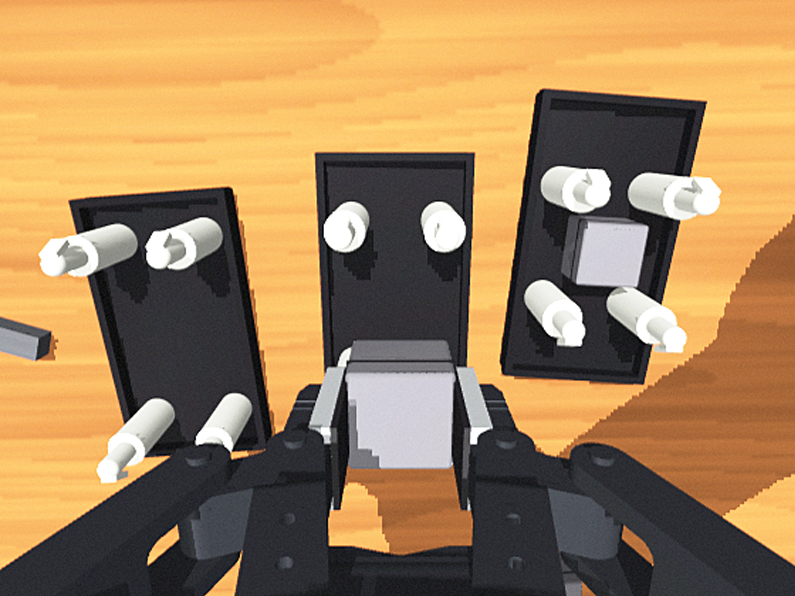

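```bash
M="python3 -m handwheel"; $M '[{"dx":-0.04,"dy":-0.03,"dz":0.8,"ax":0,"ay":0,"az":0},{"dx":0,"dy":0,"dz":0.8,"ax":0,"ay":0,"az":0},{"dx":0,"dy":0,"dz":0.6,"ax":0,"ay":0,"az":0},{"dx":0,"dy":0,"dz":0.4,"ax":0,"ay":0,"az":0},{"dx":0,"dy":0,"dz":0.1,"ax":0,"ay":0,"az":0}]' > /dev/null
$M '[{"dx":0,"dy":0,"dz":0,"ax":0,"ay":0,"az":0},{"dx":0,"dy":0,"dz":0,"ax":0,"ay":0,"az":0},{"dx":0,"dy":0,"dz":0,"ax":0,"ay":0,"az":0}]'
$M '[{"dx":0,"dy":0,"dz":0,"ax":0,"ay":0,"az":0},{"dx":0,"dy":0,"dz":0,"ax":0,"ay":0,"az":0},{"dx":0,"dy":0,"dz":0,"ax":0,"ay":0,"az":0}]' 0.1
$M '[{"dx":0,"dy":0,"dz":-0.4,"ax":0,"ay":0,"az":0},{"dx":0,"dy":0,"dz":-0.9,"ax":0,"ay":0,"az":0},{"dx":0,"dy":0,"dz":-0.9,"ax":0,"ay":0,"az":0},{"dx":0,"dy":0,"dz":-0.6,"ax":0,"ay":0,"az":0},{"dx":0,"dy":0,"dz":0,"ax":0,"ay":0,"az":0}]'
python3 - <<'E'
from h import *
np.set_printoptions(precision=4,suppress=True)
rows_to([.6848,-.1232,.14],85)
d=np.load("pics/w6.npz"); P=(d["p"],d["R"])
for n,q in dict(short=[(706,101),(541,90)],mid=[(474,153),(317,153)],long=[(233,188),(70,200)]).items():
    c=ray("wrist",crop_uv(q,0,0,1.42),.016,P); e=c[0]-c[1]; m=c.mean(0); u=e/np.linalg.norm(e); x=np.array([u[1],-u[0],0])
    print(n,np.linalg.norm(e),"center",m+x*.072,"xang",np.degrees(np.arctan2(x[1],x[0])))
a=np.radians(122.9); R=np.array([[-np.sin(a)*1,np.cos(a),0],[np.cos(a),np.sin(a),0],[0,0,-1.]]); 
c=ray("wrist",crop_uv([(190,140),(163,195),(222,227),(247,170)],0,0,1.42),.026,(np.array([.6824,-.0191,.1385]),R))
print(c.mean(0)); 
for i in range(4): e=c[(i+1)%4]-c[i]; print(np.linalg.norm(e),np.degrees(np.arctan2(e[1],e[0]))%90)
E
```

```text
time: 11.62
eef_pos: [0.4991, -0.2168, 0.0331]
ee_rot: [[-1.0, 0.019, 0.003], [0.019, 1.0, -0.002], [-0.003, -0.002, -1.0]]
wrist_force: [-0.0, -0.4, -0.5]
finger_gap: 0.0285
gripper_force: 54.1
time: 11.87
eef_pos: [0.4979, -0.2168, 0.0324]
ee_rot: [[-1.0, 0.02, 0.002], [0.02, 1.0, -0.001], [-0.002, -0.001, -1.0]]
wrist_force: [0.0, -0.1, 1.0]
finger_gap: 0.047
gripper_force: 0.0
time: 12.28
eef_pos: [0.5016, -0.2188, 0.1502]
ee_rot: [[-1.0, 0.02, 0.012], [0.02, 1.0, -0.006], [-0.012, -0.006, -1.0]]
wrist_force: [1.0, 0.9, 1.2]
finger_gap: 0.0472
gripper_force: 0.0
t12.3 eef [ 0.5016 -0.2188  0.1502] yaw_y(deg) 88.9 tilt z [ 0.0116 -0.0062 -0.9999] 
 units(40mm) [-4.528  2.484  0.293] Fw [1.  0.9 1.2] gap 0.0472 gf 0.0 q6 -2.04
 turn az units 0.67 (3.9 deg)
short 0.07668343666175549 center [ 0.474  -0.1162  0.016 ] xang -4.674906155583028
mid 0.07430616527632913 center [ 0.4976 -0.2173  0.016 ] xang -1.1482674969480249
long 0.07963310665982629 center [ 0.5143 -0.3306  0.016 ] xang 2.953626833176215
[ 0.6852 -0.1248  0.026 ]
0.028856987305357015 0.7905926346575598
0.029917204425087288 3.0052405214198217
0.029695171106419522 4.767697089543816
0.027901595930704712 4.742126468943766
```

```bash
M="python3 -m handwheel"; $M '[{"dx":-0.9,"dy":0.5,"dz":0,"ax":0,"ay":0,"az":0},{"dx":-0.9,"dy":0.5,"dz":0,"ax":0,"ay":0,"az":0},{"dx":-0.9,"dy":0.5,"dz":0,"ax":0,"ay":0,"az":0},{"dx":-0.9,"dy":0.5,"dz":0,"ax":0,"ay":0,"az":0},{"dx":-0.9,"dy":0.47,"dz":0,"ax":0,"ay":0,"az":0}]' >/dev/null
$M '[{"dx":0,"dy":0,"dz":0.3,"ax":0,"ay":0,"az":-0.7},{"dx":0,"dy":0,"dz":0,"ax":0,"ay":0,"az":0},{"dx":0,"dy":0,"dz":0,"ax":0,"ay":0,"az":0},{"dx":0,"dy":0,"dz":0,"ax":0,"ay":0,"az":0}]' >/dev/null
python3 - <<'E'
from h import *
rows_to([.685,-.124,.018],93)
P,im=snap("wrist","pics/w7.png");cv2.imwrite("pics/w7raw.png",im)
hsv=cv2.cvtColor(im,cv2.COLOR_BGR2HSV); m=((hsv[...,1]<60)&(hsv[...,2]>40)).astype(np.uint8); m[255:]=0
m=cv2.morphologyEx(m,cv2.MORPH_OPEN,np.ones((3,3)))
n,l,s,c=cv2.connectedComponentsWithStats(m)
for i in range(1,n):
    if 300<s[i,4]<20000:
        r=cv2.minAreaRect(cv2.findContours((l==i).astype(np.uint8),0,1)[0][0]); bx=ray("wrist",cv2.boxPoints(r),.026,P)
        e=bx[1]-bx[0]; f=bx[2]-bx[1]; print(c[i],s[i],bx.mean(0).round(4),np.linalg.norm(e).round(4),np.linalg.norm(f).round(4),np.degrees(np.arctan2(e[1],e[0]))%90)
E
```

```text
t13.0 eef [ 0.6774 -0.1215  0.1303] yaw_y(deg) 92.8 tilt z [-2.8e-03  4.0e-04 -1.0e+00] 
 units(40mm) [-0.196 -0.073  2.807] Fw [ 0.6  0.2 -0.7] gap 0.0471 gf 0.0 q6 -1.86
 turn az units -0.04 (-0.2 deg)
[164.80363985  17.5105364 ] [ 131    0   64   38 1044] [ 0.5616 -0.1973  0.026 ] 0.0364 0.0196 2.7616722396580116
[275.59835669 220.21749638] [ 254  196   44   49 2069] [ 0.6825 -0.1258  0.026 ] 0.0344 0.0287 1.5344614664467429
```

```bash
M="python3 -m handwheel"; $M '[{"dx":-0.19,"dy":-0.09,"dz":0.8,"ax":0,"ay":0,"az":0},{"dx":0,"dy":0,"dz":0.8,"ax":0,"ay":0,"az":0},{"dx":0,"dy":0,"dz":0.7,"ax":0,"ay":0,"az":0},{"dx":0,"dy":0,"dz":0.45,"ax":0,"ay":0,"az":0},{"dx":0,"dy":0,"dz":0,"ax":0,"ay":0,"az":0}]'
$M '[{"dx":0,"dy":0,"dz":0,"ax":0,"ay":0,"az":0},{"dx":0,"dy":0,"dz":0,"ax":0,"ay":0,"az":0},{"dx":0,"dy":0,"dz":0,"ax":0,"ay":0,"az":0},{"dx":0,"dy":0,"dz":0,"ax":0,"ay":0,"az":0},{"dx":0,"dy":0,"dz":0,"ax":0,"ay":0,"az":0}]' -1 50
$M '[{"dx":0,"dy":0,"dz":0,"ax":0,"ay":0,"az":0},{"dx":0,"dy":0,"dz":-0.4,"ax":0,"ay":0,"az":0},{"dx":0,"dy":0,"dz":-0.8,"ax":0,"ay":0,"az":0},{"dx":0,"dy":0,"dz":-0.9,"ax":0,"ay":0,"az":0},{"dx":0,"dy":0,"dz":-0.9,"ax":0,"ay":0,"az":0}]'
$M '[{"dx":0,"dy":0,"dz":-0.3,"ax":0,"ay":0,"az":0},{"dx":0,"dy":0,"dz":0,"ax":0,"ay":0,"az":0},{"dx":0,"dy":0,"dz":0,"ax":0,"ay":0,"az":0}]' >/dev/null
python3 - <<'E'
from h import *
rows_to([.5138,-.3303,.14],93.1)
E
```

```text
time: 13.5
eef_pos: [0.6816, -0.1244, 0.0164]
ee_rot: [[-0.999, -0.048, -0.01], [-0.048, 0.999, 0.002], [0.01, 0.003, -1.0]]
wrist_force: [-1.8, 0.3, -0.3]
finger_gap: 0.047
gripper_force: 0.0
time: 13.92
eef_pos: [0.688, -0.1247, 0.0232]
ee_rot: [[-0.999, -0.05, 0.003], [-0.05, 0.999, -0.001], [-0.003, -0.001, -1.0]]
wrist_force: [0.8, 0.1, -1.2]
finger_gap: 0.0287
gripper_force: 54.1
time: 14.33
eef_pos: [0.6862, -0.1241, 0.1428]
ee_rot: [[-0.999, -0.05, -0.001], [-0.05, 0.999, 0.0], [0.001, 0.0, -1.0]]
wrist_force: [1.0, 0.4, -0.4]
finger_gap: 0.0286
gripper_force: 54.2
t14.6 eef [ 0.6873 -0.1244  0.1547] yaw_y(deg) 92.9 tilt z [ 2.3e-03 -6.0e-04 -1.0e+00] 
 units(40mm) [ 4.592 -4.922  0.362] Fw [-0.1  0.5 -1.4] gap 0.0285 gf 54.2 q6 -1.86
 turn az units -0.04 (-0.2 deg)
```

```bash
M="python3 -m handwheel"; $M '[{"dx":0.66,"dy":-0.7,"dz":0,"ax":0,"ay":0,"az":0},{"dx":0.66,"dy":-0.7,"dz":0,"ax":0,"ay":0,"az":0},{"dx":0.66,"dy":-0.7,"dz":0,"ax":0,"ay":0,"az":0},{"dx":0.66,"dy":-0.7,"dz":0,"ax":0,"ay":0,"az":0},{"dx":0.66,"dy":-0.7,"dz":0,"ax":0,"ay":0,"az":0}]' >/dev/null
$M '[{"dx":0.64,"dy":-0.7,"dz":0,"ax":0,"ay":0,"az":0},{"dx":0.63,"dy":-0.7,"dz":0,"ax":0,"ay":0,"az":0},{"dx":0,"dy":0,"dz":0.3,"ax":0,"ay":0,"az":0},{"dx":0,"dy":0,"dz":0,"ax":0,"ay":0,"az":0},{"dx":0,"dy":0,"dz":0,"ax":0,"ay":0,"az":0}]' >/dev/null
python3 - <<'E'
from h import *
rows_to([.5138,-.3303,.033],93.1)
P,im=snap("wrist","pics/w8.png");cv2.imwrite("pics/w8raw.png",im)
np.savez("pics/w8.npz",p=P[0],R=P[1])
E
```

```text
t15.4 eef [ 0.512  -0.3276  0.138 ] yaw_y(deg) 92.8 tilt z [-0.0051  0.0046 -1.    ] 
 units(40mm) [-0.055 -0.082  2.624] Fw [ 0.5 -0.2 -0.8] gap 0.0286 gf 54.2 q6 -2.26
 turn az units -0.05 (-0.3 deg)
```

```bash
M="python3 -m handwheel"; $M '[{"dx":0,"dy":0,"dz":0.8,"ax":0,"ay":0,"az":0},{"dx":0,"dy":0,"dz":0.8,"ax":0,"ay":0,"az":0},{"dx":0,"dy":0,"dz":0.6,"ax":0,"ay":0,"az":0},{"dx":0,"dy":0,"dz":0.3,"ax":0,"ay":0,"az":0},{"dx":0,"dy":0,"dz":0.1,"ax":0,"ay":0,"az":0}]' > /dev/null
$M '[{"dx":0,"dy":0,"dz":0,"ax":0,"ay":0,"az":0},{"dx":0,"dy":0,"dz":0,"ax":0,"ay":0,"az":0},{"dx":0,"dy":0,"dz":0,"ax":0,"ay":0,"az":0}]'
python3 - <<'E'
from h import *
rows_to([.5138,-.3303,.033],93.1)
E
```

```text
time: 16.13
eef_pos: [0.5159, -0.3301, 0.0393]
ee_rot: [[-0.999, -0.051, 0.003], [-0.051, 0.999, -0.002], [-0.003, -0.002, -1.0]]
wrist_force: [-0.6, -0.4, 1.2]
finger_gap: 0.0283
gripper_force: 54.2
t16.1 eef [ 0.5159 -0.3301  0.0393] yaw_y(deg) 92.9 tilt z [ 0.0031 -0.0023 -1.    ] 
 units(40mm) [ 0.053 -0.001  0.157] Fw [-0.6 -0.4  1.2] gap 0.0283 gf 54.2 q6 -2.26
 turn az units -0.03 (-0.2 deg)
```

```bash
M="python3 -m handwheel"; $M '[{"dx":0.03,"dy":0,"dz":0.14,"ax":0,"ay":0,"az":0},{"dx":0,"dy":0,"dz":0,"ax":0,"ay":0,"az":0},{"dx":0,"dy":0,"dz":0,"ax":0,"ay":0,"az":0},{"dx":0,"dy":0,"dz":0,"ax":0,"ay":0,"az":0}]'
$M '[{"dx":0,"dy":0,"dz":0,"ax":0,"ay":0,"az":0},{"dx":0,"dy":0,"dz":0,"ax":0,"ay":0,"az":0},{"dx":0,"dy":0,"dz":0,"ax":0,"ay":0,"az":0}]' 0.1
$M '[{"dx":0,"dy":0,"dz":-0.4,"ax":0,"ay":0,"az":0},{"dx":0,"dy":0,"dz":-0.9,"ax":0,"ay":0,"az":0},{"dx":0,"dy":0,"dz":-0.9,"ax":0,"ay":0,"az":0},{"dx":0,"dy":0,"dz":-0.9,"ax":0,"ay":0,"az":0},{"dx":0,"dy":0,"dz":-0.9,"ax":0,"ay":0,"az":0}]' >/dev/null
$M '[{"dx":0,"dy":0,"dz":-0.9,"ax":0,"ay":0,"az":0},{"dx":0,"dy":0,"dz":0,"ax":0,"ay":0,"az":0},{"dx":0,"dy":0,"dz":0,"ax":0,"ay":0,"az":0},{"dx":0,"dy":0,"dz":0,"ax":0,"ay":0,"az":0}]' -1
python3 - <<'E'
from h import *
P,im=snap("wrist","pics/w9.png");cv2.imwrite("pics/w9raw.png",im)
np.savez("pics/w9.npz",p=P[0],R=P[1])
rows_to([.484,-.03,.2],81.5)
E
```

```text
time: 16.47
eef_pos: [0.5129, -0.3295, 0.032]
ee_rot: [[-0.999, -0.05, 0.0], [-0.05, 0.999, -0.0], [-0.0, -0.0, -1.0]]
wrist_force: [-0.6, -0.4, -0.5]
finger_gap: 0.0283
gripper_force: 54.2
time: 16.72
eef_pos: [0.513, -0.3295, 0.0319]
ee_rot: [[-0.999, -0.05, 0.0], [-0.05, 0.999, -0.0], [-0.0, -0.0, -1.0]]
wrist_force: [-0.6, 0.8, 0.0]
finger_gap: 0.0465
gripper_force: 0.0
time: 17.47
eef_pos: [0.5126, -0.3291, 0.2275]
ee_rot: [[-0.999, -0.05, -0.0], [-0.05, 0.999, 0.0], [0.0, 0.0, -1.0]]
wrist_force: [0.2, 0.4, -0.3]
finger_gap: 0.0003
gripper_force: 0.0
t17.5 eef [ 0.5119 -0.3286  0.2262] yaw_y(deg) 92.9 tilt z [-0.0023  0.0017 -1.    ] 
 units(40mm) [0.321 7.491 0.668] Fw [-0.9 -0.5 -0.8] gap -0.0001 gf 0.0 q6 -2.26
 turn az units 1.99 (11.4 deg)
```

View pics/w9.png

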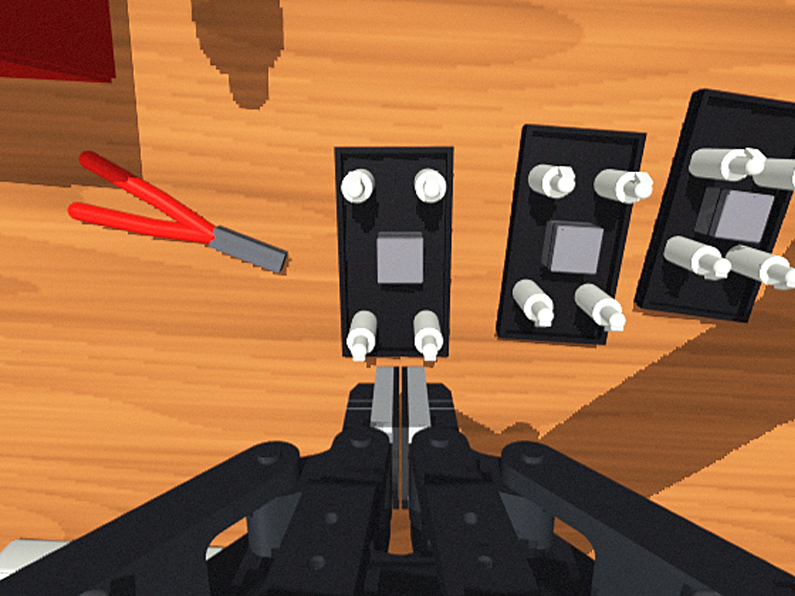

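```bash
M="python3 -m handwheel"; $M '[{"dx":0.05,"dy":0.95,"dz":0,"ax":0,"ay":0,"az":0},{"dx":0.05,"dy":0.95,"dz":0,"ax":0,"ay":0,"az":0},{"dx":0.05,"dy":0.95,"dz":0,"ax":0,"ay":0,"az":0},{"dx":0.05,"dy":0.95,"dz":0,"ax":0,"ay":0,"az":0},{"dx":0.05,"dy":0.95,"dz":0,"ax":0,"ay":0,"az":0}]' >/dev/null
$M '[{"dx":0.04,"dy":0.95,"dz":0,"ax":0,"ay":0,"az":0},{"dx":0.04,"dy":0.95,"dz":0,"ax":0,"ay":0,"az":0},{"dx":0,"dy":0.8,"dz":0,"ax":0,"ay":0,"az":0},{"dx":0,"dy":0,"dz":0,"ax":0,"ay":0,"az":1},{"dx":0,"dy":0,"dz":0,"ax":0,"ay":0,"az":1}]' >/dev/null
$M '[{"dx":0,"dy":0,"dz":0,"ax":0,"ay":0,"az":0},{"dx":0,"dy":0,"dz":0,"ax":0,"ay":0,"az":0},{"dx":0,"dy":0,"dz":0,"ax":0,"ay":0,"az":0},{"dx":0,"dy":0,"dz":0,"ax":0,"ay":0,"az":0}]' >/dev/null
python3 - <<'E'
from h import *
P,im=snap("wrist","pics/w10.png");cv2.imwrite("pics/w10raw.png",im)
np.savez("pics/w10.npz",p=P[0],R=P[1])
rows_to([.4848,-.0135,.123],81.5)
E
```

```text
t18.7 eef [ 0.4845 -0.0328  0.2272] yaw_y(deg) 81.4 tilt z [-1.e-03  1.e-04 -1.e+00] 
 units(40mm) [0.062 0.479 2.604] Fw [ 0.6 -0.9  0.6] gap -0.0003 gf 0.0 q6 -1.58
 turn az units -0.01 (-0.1 deg)
```

```bash
M="python3 -m handwheel"; $M '[{"dx":0.06,"dy":0.3,"dz":0.8,"ax":0,"ay":0,"az":0},{"dx":0,"dy":0,"dz":0.8,"ax":0,"ay":0,"az":0},{"dx":0,"dy":0,"dz":0.7,"ax":0,"ay":0,"az":0},{"dx":0,"dy":0,"dz":0.3,"ax":0,"ay":0,"az":0},{"dx":0,"dy":0,"dz":0,"ax":0,"ay":0,"az":0}]'
$M '[{"dx":0,"dy":0.3,"dz":0,"ax":0,"ay":0,"az":0},{"dx":0,"dy":0.3,"dz":0,"ax":0,"ay":0,"az":0},{"dx":0,"dy":0.2,"dz":0,"ax":0,"ay":0,"az":0},{"dx":0,"dy":0.2,"dz":0,"ax":0,"ay":0,"az":0}]'
$M '[{"dx":0,"dy":0.2,"dz":0,"ax":0,"ay":0,"az":0},{"dx":0,"dy":0.2,"dz":0,"ax":0,"ay":0,"az":0}]'
$M '[{"dx":0,"dy":0.2,"dz":0,"ax":0,"ay":0,"az":0},{"dx":0,"dy":0.2,"dz":0,"ax":0,"ay":0,"az":0}]'
$M '[{"dx":0,"dy":0.1,"dz":0,"ax":0,"ay":0,"az":0},{"dx":0,"dy":0,"dz":0,"ax":0,"ay":0,"az":0}]'
```

```text
time: 19.15
eef_pos: [0.4808, -0.0201, 0.12]
ee_rot: [[-0.989, 0.149, -0.008], [0.149, 0.989, 0.001], [0.008, -0.0, -1.0]]
wrist_force: [0.2, 0.7, 0.3]
finger_gap: 0.0001
gripper_force: 0.0
time: 19.48
eef_pos: [0.4918, 0.0203, 0.1254]
ee_rot: [[-0.989, 0.148, 0.004], [0.148, 0.989, -0.001], [-0.004, -0.0, -1.0]]
wrist_force: [-0.6, -3.4, 2.6]
finger_gap: 0.0002
gripper_force: 1.8
time: 19.65
eef_pos: [0.4932, 0.0359, 0.1245]
ee_rot: [[-0.989, 0.148, 0.002], [0.148, 0.989, -0.001], [-0.002, -0.001, -1.0]]
wrist_force: [-0.3, -2.2, -0.6]
finger_gap: -0.0
gripper_force: 0.6
time: 19.82
eef_pos: [0.495, 0.0523, 0.1238]
ee_rot: [[-0.989, 0.149, 0.0], [0.149, 0.989, 0.001], [-0.0, 0.001, -1.0]]
wrist_force: [-0.3, -0.9, -0.4]
finger_gap: 0.0001
gripper_force: 0.0
time: 19.98
eef_pos: [0.4956, 0.0562, 0.1237]
ee_rot: [[-0.989, 0.148, -0.0], [0.148, 0.989, 0.001], [0.0, 0.001, -1.0]]
wrist_force: [-0.4, -0.1, -0.2]
finger_gap: 0.0001
gripper_force: 0.0
```

```bash
M="python3 -m handwheel"; $M '[{"dx":0,"dy":-0.2,"dz":-0.5,"ax":0,"ay":0,"az":0},{"dx":0,"dy":0,"dz":-0.8,"ax":0,"ay":0,"az":0},{"dx":0,"dy":0,"dz":-0.8,"ax":0,"ay":0,"az":0},{"dx":0,"dy":0.6,"dz":0,"ax":0,"ay":0,"az":0},{"dx":0,"dy":0.6,"dz":0,"ax":0,"ay":0,"az":0}]' 0.3 >/dev/null
$M '[{"dx":0,"dy":0,"dz":0,"ax":0,"ay":0,"az":0},{"dx":0,"dy":0,"dz":0,"ax":0,"ay":0,"az":0},{"dx":0,"dy":0,"dz":0,"ax":0,"ay":0,"az":0},{"dx":0,"dy":0,"dz":0,"ax":0,"ay":0,"az":0}]' >/dev/null
python3 - <<'E'
from h import *
P,im=snap("wrist","pics/w11.png");cv2.imwrite("pics/w11raw.png",im)
np.savez("pics/w11.npz",p=P[0],R=P[1])
rows_to([.5034,.0946,.2],81.5)
E
```

```text
t20.8 eef [0.501  0.0938 0.2071] yaw_y(deg) 81.4 tilt z [-1.2e-03 -4.0e-04 -1.0e+00] 
 units(40mm) [-0.057  0.029  0.178] Fw [-0.   0.4  0.2] gap 0.0555 gf 0.0 q6 -1.32
 turn az units -0.02 (-0.1 deg)
```

View pics/w11.png

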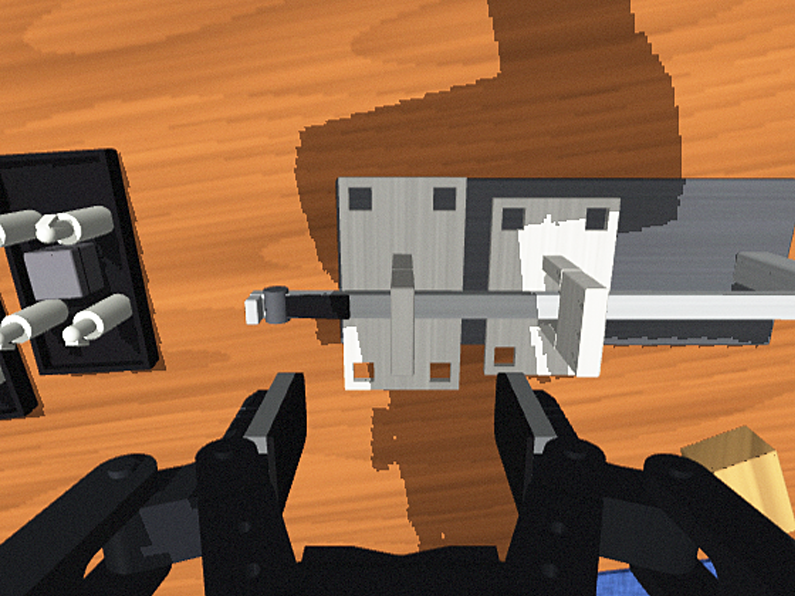

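Run:
```python
from h import *
np.set_printoptions(precision=4,suppress=True)
d=np.load("pics/w11.npz"); P=(d["p"],d["R"])
c=ray("wrist",crop_uv([(402,272),(402.5,375)],0,0,1.42),.134,P);print(c,c.mean(0),np.linalg.norm(c[0]-c[1]))
c=ray("wrist",crop_uv([(360,199),(444,199),(363,372),(440,372)],0,0,1.42),.066,P);print(c.mean(0),np.linalg.norm(c[0]-c[2]),np.linalg.norm(c[0]-c[1]))
rows_to([.5032,.095,.112],81.5)
```

```text
[[0.4785 0.0974 0.134 ]
 [0.5238 0.0908 0.134 ]] [0.5011 0.0941 0.134 ] 0.04573349688021993
[0.5047 0.0935 0.066 ] 0.09782150733876167 0.043631294371530446
t20.8 eef [0.501  0.0938 0.2071] yaw_y(deg) 81.4 tilt z [-0.0012 -0.0004 -1.    ] 
 units(40mm) [-0.053  0.039  2.378] Fw [-0.   0.4  0.2] gap 0.0555 gf 0.0 q6 -1.32
 turn az units -0.02 (-0.1 deg)
```

```bash
M="python3 -m handwheel"; $M '[{"dx":-0.05,"dy":0.02,"dz":0.8,"ax":0,"ay":0,"az":0},{"dx":0,"dy":0,"dz":0.7,"ax":0,"ay":0,"az":0},{"dx":0,"dy":0,"dz":0.5,"ax":0,"ay":0,"az":0},{"dx":0,"dy":0,"dz":0.32,"ax":0,"ay":0,"az":0},{"dx":0,"dy":0,"dz":0,"ax":0,"ay":0,"az":0}]'
$M '[{"dx":0,"dy":0,"dz":0,"ax":0,"ay":0,"az":0},{"dx":0,"dy":0,"dz":0,"ax":0,"ay":0,"az":0},{"dx":0,"dy":0,"dz":0,"ax":0,"ay":0,"az":0},{"dx":0,"dy":0,"dz":0,"ax":0,"ay":0,"az":0},{"dx":0,"dy":0,"dz":0,"ax":0,"ay":0,"az":0}]' -1 100
$M '[{"dx":0,"dy":0,"dz":0,"ax":0,"ay":0,"az":0},{"dx":0,"dy":0,"dz":0,"ax":0,"ay":0,"az":0},{"dx":0,"dy":0,"dz":0,"ax":0,"ay":0,"az":0},{"dx":0,"dy":0,"dz":0,"ax":0,"ay":0,"az":0},{"dx":0,"dy":0,"dz":0,"ax":0,"ay":0,"az":0}]'
```

```text
time: 21.2
eef_pos: [0.5003, 0.0939, 0.1113]
ee_rot: [[-0.989, 0.15, -0.008], [0.15, 0.989, -0.001], [0.008, -0.002, -1.0]]
wrist_force: [-0.3, -0.3, -1.0]
finger_gap: 0.0555
gripper_force: 0.0
time: 21.62
eef_pos: [0.5049, 0.095, 0.1165]
ee_rot: [[-0.989, 0.149, 0.003], [0.149, 0.989, 0.0], [-0.003, 0.001, -1.0]]
wrist_force: [0.2, -0.9, 4.7]
finger_gap: 0.0081
gripper_force: 97.8
time: 22.03
eef_pos: [0.5049, 0.095, 0.1165]
ee_rot: [[-0.989, 0.149, 0.003], [0.149, 0.989, -0.0], [-0.003, 0.0, -1.0]]
wrist_force: [-0.7, -1.0, 6.8]
finger_gap: 0.008
gripper_force: 98.1
```

```bash
M="python3 -m handwheel"; $M '[{"dx":0,"dy":0,"dz":-0.2,"ax":0,"ay":0,"az":0},{"dx":0,"dy":0,"dz":-0.25,"ax":0,"ay":0,"az":0},{"dx":0,"dy":0,"dz":0,"ax":0,"ay":0,"az":0},{"dx":0,"dy":0,"dz":0,"ax":0,"ay":0,"az":0},{"dx":0,"dy":0,"dz":0,"ax":0,"ay":0,"az":0}]'
python3 - <<'E'
from h import *
rows_to([.486,-.025,.13],81.5)
E
```

```text
time: 22.45
eef_pos: [0.5034, 0.0951, 0.1329]
ee_rot: [[-0.989, 0.149, 0.0], [0.149, 0.989, 0.0], [-0.0, 0.0, -1.0]]
wrist_force: [-0.5, -0.0, -1.7]
finger_gap: 0.0082
gripper_force: 97.6
t22.4 eef [0.5034 0.0951 0.1329] yaw_y(deg) 81.4 tilt z [ 1.e-04  0.e+00 -1.e+00] 
 units(40mm) [-0.017 -3.033  0.073] Fw [-0.5 -0.  -1.7] gap 0.0082 gf 97.6 q6 -1.32
 turn az units -0.01 (-0.1 deg)
```

```bash
M="python3 -m handwheel"; $M '[{"dx":0,"dy":-0.3,"dz":0,"ax":0,"ay":0,"az":0},{"dx":0,"dy":-0.4,"dz":0,"ax":0,"ay":0,"az":0},{"dx":0,"dy":-0.4,"dz":0,"ax":0,"ay":0,"az":0},{"dx":0,"dy":-0.4,"dz":0,"ax":0,"ay":0,"az":0}]'
$M '[{"dx":0,"dy":-0.4,"dz":0,"ax":0,"ay":0,"az":0},{"dx":0,"dy":-0.4,"dz":0,"ax":0,"ay":0,"az":0},{"dx":0,"dy":-0.4,"dz":0,"ax":0,"ay":0,"az":0},{"dx":0,"dy":-0.3,"dz":0,"ax":0,"ay":0,"az":0},{"dx":0,"dy":-0.2,"dz":0,"ax":0,"ay":0,"az":0}]'
$M '[{"dx":0,"dy":0,"dz":0,"ax":0,"ay":0,"az":0},{"dx":0,"dy":0,"dz":-0.5,"ax":0,"ay":0,"az":0},{"dx":0,"dy":0,"dz":-0.8,"ax":0,"ay":0,"az":0},{"dx":0,"dy":0,"dz":-0.3,"ax":0,"ay":0,"az":0},{"dx":0,"dy":0,"dz":0,"ax":0,"ay":0,"az":0}]'
python3 - <<'E'
from h import *
rows_to([.5138,-.3300,.19],93.1)
E
```

```text
time: 22.78
eef_pos: [0.4937, 0.0345, 0.1322]
ee_rot: [[-0.989, 0.149, -0.001], [0.149, 0.989, -0.0], [0.001, -0.001, -1.0]]
wrist_force: [-0.6, 0.0, -0.1]
finger_gap: 0.0082
gripper_force: 97.7
time: 23.2
eef_pos: [0.4836, -0.0331, 0.1324]
ee_rot: [[-0.989, 0.15, -0.001], [0.15, 0.989, -0.0], [0.001, -0.0, -1.0]]
wrist_force: [-0.5, -0.1, -1.2]
finger_gap: 0.0081
gripper_force: 97.7
time: 23.62
eef_pos: [0.4875, -0.0315, 0.2005]
ee_rot: [[-0.989, 0.149, 0.008], [0.149, 0.989, -0.001], [-0.008, 0.0, -1.0]]
wrist_force: [0.1, 0.5, 0.3]
finger_gap: 0.0077
gripper_force: 97.7
t23.6 eef [ 0.4875 -0.0315  0.2005] yaw_y(deg) 81.4 tilt z [ 7.8e-03 -8.0e-04 -1.0e+00] 
 units(40mm) [-1.759 -7.282  0.274] Fw [0.1 0.5 0.3] gap 0.0077 gf 97.7 q6 -1.58
 turn az units -2.03 (-11.7 deg)
```

```bash
M="python3 -m handwheel"; $M '[{"dx":-0.22,"dy":-0.9,"dz":0,"ax":0,"ay":0,"az":0},{"dx":-0.22,"dy":-0.9,"dz":0,"ax":0,"ay":0,"az":0},{"dx":-0.22,"dy":-0.91,"dz":0,"ax":0,"ay":0,"az":0},{"dx":-0.22,"dy":-0.91,"dz":0,"ax":0,"ay":0,"az":0},{"dx":-0.22,"dy":-0.91,"dz":0,"ax":0,"ay":0,"az":0}]' >/dev/null
$M '[{"dx":-0.22,"dy":-0.91,"dz":0,"ax":0,"ay":0,"az":0},{"dx":-0.22,"dy":-0.91,"dz":0,"ax":0,"ay":0,"az":0},{"dx":-0.22,"dy":-0.91,"dz":0.3,"ax":0,"ay":0,"az":0},{"dx":0,"dy":0,"dz":0,"ax":0,"ay":0,"az":-1},{"dx":0,"dy":0,"dz":0,"ax":0,"ay":0,"az":-1}]' >/dev/null
$M '[{"dx":0,"dy":0,"dz":0,"ax":0,"ay":0,"az":0},{"dx":0,"dy":0,"dz":0,"ax":0,"ay":0,"az":0},{"dx":0,"dy":0,"dz":0,"ax":0,"ay":0,"az":0},{"dx":0,"dy":0,"dz":0,"ax":0,"ay":0,"az":0},{"dx":0,"dy":0,"dz":0,"ax":0,"ay":0,"az":0}]' >/dev/null
python3 - <<'E'
from h import *
P,im=snap("wrist","pics/w12.png");cv2.imwrite("pics/w12raw.png",im)
np.savez("pics/w12.npz",p=P[0],R=P[1])
rows_to([.5138,-.3300,.19],93.1)
E
```

```text
t24.9 eef [ 0.5109 -0.3287  0.185 ] yaw_y(deg) 92.9 tilt z [ 3.e-04 -2.e-04 -1.e+00] 
 units(40mm) [-0.07  -0.036 -0.124] Fw [ 0.6 -0.3 -0.7] gap 0.0082 gf 98.1 q6 -2.26
 turn az units -0.04 (-0.2 deg)
```

View pics/w12.png

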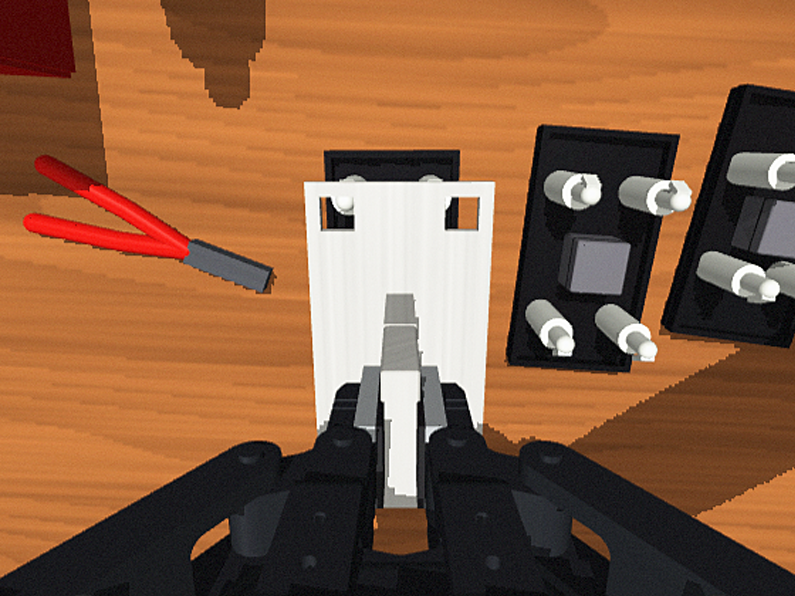

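Run:
```python
from h import *
from scipy.optimize import least_squares
np.set_printoptions(precision=4,suppress=True)
def L(f):
    d=np.load(f"pics/{f}.npz"); return d["p"],d["R"]
def fit(P,uv,idx):
    M=np.array([(-.072,.038),(-.072,-.038),(.072,.038),(.072,-.038)])[idx]
    uv=crop_uv(uv,0,0,1.42)
    def w(v): c,s=np.cos(v[2]),np.sin(v[2]); return np.c_[M@np.array([[c,s],[-s,c]])+v[:2],np.full(len(M),.016)]
    r=least_squares(lambda v:(proj("wrist",w(v),P)-uv).ravel(),[.5,-.25,0]); return r.x*[1,1,57.3],np.sqrt(np.mean(r.fun**2))
# order: tray x=-72 is image top; tray +y is image right
print("long w9",fit(L("w9"),[(453,148),(335,148),(448,356),(345,356)],[0,1,2,3]))
print("long w12",fit(L("w12"),[(459,151),(325,151)],[0,1]))
print("long w6",fit(L("w6"),[(233,188),(70,200)],[0,1]))
print("mid w9",fit(L("w9"),[(646,134),(523,125),(608,346),(497,338)],[0,1,2,3]))
print("mid w12",fit(L("w12"),[(679,136),(538,125),(630,372),(507,364)],[0,1,2,3]))
print("mid w6",fit(L("w6"),[(474,153),(317,153)],[0,1]))
P=L("w12"); z=.1345
h=ray("wrist",crop_uv([(338,213),(461.5,213),(304,182.5),(495,182)],0,0,1.42),z,P)
print((h-P[0])@P[1])
# domes in w9 predicted
v=fit(L("w9"),[(453,148),(335,148),(448,356),(345,356)],[0,1,2,3])[0]; c,s=np.cos(v[2]/57.3),np.sin(v[2]/57.3)
D=np.array([(x,y) for x in(-.049,.049) for y in(.022,-.022)])@np.array([[c,s],[-s,c]])+v[:2]
for zz in (.065,.045): print((proj("wrist",np.c_[D,np.full(4,zz)],L("w9"))+.5)*1.42-.5)
```

```text
long w9 (array([ 0.5144, -0.3326,  3.2717]), np.float64(0.9284007480566887))
long w12 (array([ 0.5146, -0.3333,  2.8628]), np.float64(0.5853068442233347))
long w6 (array([ 0.5142, -0.3309,  2.6352]), np.float64(1.8399865905996264))
mid w9 (array([ 0.4976, -0.2182, -0.5751]), np.float64(1.0692475879489973))
mid w12 (array([ 0.4973, -0.219 , -0.794 ]), np.float64(1.1803925789798448))
mid w6 (array([ 0.4976, -0.2173, -1.1451]), np.float64(0.8908952317053525))
[[ 0.0496 -0.0223  0.0504]
 [ 0.0496  0.0211  0.0504]
 [ 0.0601 -0.0337  0.0504]
 [ 0.0602  0.0323  0.0504]]
[[433.2194 190.531 ]
 [354.2733 191.1142]
 [431.4714 353.7333]
 [359.4283 354.2374]]
[[431.1467 187.5432]
 [357.0642 188.0909]
 [429.6686 341.7663]
 [361.6976 342.2438]]
```

```bash
M="python3 -m handwheel"; $M '[{"dx":-0.1,"dy":-0.085,"dz":0.6,"ax":0,"ay":0,"az":0},{"dx":0,"dy":0,"dz":0.6,"ax":0,"ay":0,"az":0},{"dx":0,"dy":0,"dz":0.2,"ax":0,"ay":0,"az":0},{"dx":0,"dy":0,"dz":0,"ax":0,"ay":0,"az":0},{"dx":0,"dy":0,"dz":0,"ax":0,"ay":0,"az":0}]' >/dev/null
$M '[{"dx":0,"dy":0,"dz":0,"ax":0,"ay":0,"az":0},{"dx":0,"dy":0,"dz":0,"ax":0,"ay":0,"az":0},{"dx":0,"dy":0,"dz":0,"ax":0,"ay":0,"az":0}]' >/dev/null
python3 - <<'E'
from h import *
rows_to([.515,-.3320,.1235],93.0)
P,im=snap("wrist","pics/w13.png");cv2.imwrite("pics/w13raw.png",im)
np.savez("pics/w13.npz",p=P[0],R=P[1])
g=cv2.cvtColor(im[125:185,210:350],cv2.COLOR_BGR2GRAY)
# ascii of the hole region
for r in range(0,60,2): print("%3d "%(125+r)+"".join(" .:-=+*#%@"[min(9,int(v)//26)] for v in g[r,::1]))
E
```

```text
t25.6 eef [ 0.5158 -0.3331  0.1305] yaw_y(deg) 92.9 tilt z [ 0.0022 -0.0017 -1.    ] 
 units(40mm) [0.019 0.028 0.175] Fw [ 0.8  0.2 -0.5] gap 0.0081 gf 98.1 q6 -2.27
 turn az units -0.02 (-0.1 deg)
125 +++=++++++++++: ....      #@@@%@@@@@@@#@#+++*++++=  ..................... .......... ... .... :+*****++%@%@@@@@@@@@@@@.  .     .  ++++++++++
127 ++++===========::::::.....%%#%########**@@%*+=+==+=-:.::.::..:::::..:..::::.:::::.:.:::.:::..-+++++++%@@%+*##***#######---:-------++=++=++++
129 ++==@@@@@@@@@@@@@@@@@@@@@@@@@@@@@@@@@@@@@@@@@@@@@@@@@@@@@@@@@@@@@@@@@@@@@@@@@@@@@@@@@@@@@@@@@@@@@@@@@@@@@@@@@@@@@@@@@@@@@@@@@@@@@@@@@@@@@@%+
131 ++==%@@@@@@@@@@@@@@@@@@@@@@@@@@@@@@@@@@@@@@@@@@@@@@@@@@@@@@@@@@@@@@@@@@@@@@@@@@@@@@@@@@@@@@@@@@@@@@@@@@@@@@@@@@@@@@@@@@@@@@@@@@@@@@@@@@@@@#+
133 ++==#@@@@@@@@@@@@@@@@@@@@@@@@@@@@@@@@@@@@@@@@@@@@@@@@@@@@@@@@@@@@@@@@@@@@@@@@@@@@@@@@@@@@@@@@@@@@@@@@@@@@@@@@@@@@@@@@@@@@@@@@@@@@@@@@@@@@@*+
135 +++=#@@@@@@@@@@@@@@@@@@@@@@@@@@@@@@@@@@@@@@@@@@@@@@@@@@@@@@@@@@@@@@@@@@@@@@@@@@@@@@@@@@@@@@@@@@@@@@@@@@@@@@@@@@@@@@@@@@@@@@@@@@@@@@@@@@@@@*=
137 +++=*@@@@@@@@@@@@@@@@@@@@@@
[... 2748 characters left out ...]
@@@@@@@@@@@@@@@@@@@@@@@@@@@@@@@@@@@@@@@@@@@@@@@@@@@@@@@@@@@@@@@@@@@@@@@@@@@@@@@@@@@@@@@@@@@@@@@@@@@@@@@@@@@@@@@@@@@@*=++
177 ++++++*@@@@@@@@@@@@@@@@@@@@@@@@@@@@@@@@@@@@@@@@@@@@@@@@@@@@@@@@@@@@@@@@@@@@@@@@@@@@@@@@@@@@@@@@@@@@@@@@@@@@@@@@@@@@@@@@@@@@@@@@@@@@@@@@@*==+
179 +++++++@@@@@@@@@@@@@@@@@@@@@@@@@@@@@@@@@@@@@@@@@@@@@@@@@@@@@@@@@@@@@@@@@@@@@@@@@@@@@@@@@@@@@@@@@@@@@@@@@@@@@@@@@@@@@@@@@@@@@@@@@@@@@@@@@====
181 ++++++=@@@@@@@@@@@@@@@@@@@@@@@@@@@@@@@@@@@@@@@@@@@@@@@@@@@@@@@@@@@@@@@@@@@@@@@@@@@@@@@@@@@@@@@@@@@@@@@@@@@@@@@@@@@@@@@@@@@@@@@@@@@@@@@@@++++
183 ++++++=@@@@@@@@@@@@@@@@@@@@@@@@@@@@@@@@@@@@@@@@@@@@@@@@@@@@@@@@@@@@@@@@@@@@@@@@@@@@@@@@@@@@@@@@@@@@@@@@@@@@@@@@@@@@@@@@@@@@@@@@@@@@@@@@@++++
```

```bash
cat >> h.py <<'E'
def pred(f,hx,zc=None):
    "predict pixel of post outline if cover centre (tool x=.0004,y=0) were exactly over the tray; for hole at tool x=+hx"
    d=np.load(f"pics/{f}.npz"); p,R=d["p"],d["R"]
    for z in (.045,.055,.060,.065):
        for nm,r in (("post",.005),("shoulder",.009)):
            pts=[(hx+.0004+a,s*.022+b) for s in(-1,1) for a,b in((0,-r),(0,r),(-r,0),(r,0))]
            W=[p+R@np.array([x,y,0]) for x,y in pts]; W=np.array(W); W[:,2]=z
            q=proj("wrist",W,(p,R)); print(z,nm,"L cols %.0f-%.0f rows %.0f-%.0f | R cols %.0f-%.0f"%(q[0,0],q[1,0],q[3,1],q[2,1],q[4,0],q[5,0]))
def art(f,x0,x1,y0,y1,step=2):
    g=cv2.cvtColor(cv2.imread(f"pics/{f}raw.png")[y0:y1,x0:x1],cv2.COLOR_BGR2GRAY)
    for r in range(0,y1-y0,step): print("%3d "%(y0+r)+"".join(" .:-=+*#%@"[min(9,int(v)//26)] for v in g[r]))
E
python3 -c "
from h import *
pred('w13',.049)"
```

```text
0.045 post L cols 237-254 rows 133-151 | R cols 312-328
0.045 shoulder L cols 230-261 rows 126-157 | R cols 305-335
0.055 post L cols 235-253 rows 135-153 | R cols 313-331
0.055 shoulder L cols 228-260 rows 128-160 | R cols 306-338
0.06 post L cols 234-252 rows 136-154 | R cols 314-332
0.06 shoulder L cols 226-259 rows 128-161 | R cols 306-339
0.065 post L cols 232-251 rows 137-156 | R cols 314-333
0.065 shoulder L cols 225-259 rows 129-163 | R cols 307-340
```

```bash
M="python3 -m handwheel"; $M '[{"dx":0.02,"dy":0,"dz":0.1,"ax":0,"ay":0,"az":0},{"dx":0,"dy":0,"dz":0,"ax":0,"ay":0,"az":0},{"dx":0,"dy":0,"dz":0,"ax":0,"ay":0,"az":0},{"dx":0,"dy":0,"dz":0,"ax":0,"ay":0,"az":0},{"dx":0,"dy":0,"dz":0,"ax":0,"ay":0,"az":0}]' >/dev/null
$M '[{"dx":0,"dy":0,"dz":0,"ax":0,"ay":0,"az":0},{"dx":0,"dy":0,"dz":0,"ax":0,"ay":0,"az":0},{"dx":0,"dy":0,"dz":0,"ax":0,"ay":0,"az":0}]' >/dev/null
python3 - <<'E'
from h import *
rows_to([.5143,-.3330,.118],93.0)
P,im=snap("wrist","pics/w14.png");cv2.imwrite("pics/w14raw.png",im)
np.savez("pics/w14.npz",p=P[0],R=P[1])
pred("w14",.049)
art("w14",210,350,130,170)
E
```

```text
t26.3 eef [ 0.5141 -0.3324  0.1249] yaw_y(deg) 92.9 tilt z [ 0. -0. -1.] 
 units(40mm) [-0.004 -0.014  0.172] Fw [ 0.3  0.2 -0.9] gap 0.0083 gf 98.1 q6 -2.27
 turn az units -0.02 (-0.1 deg)
0.045 post L cols 235-253 rows 135-152 | R cols 312-329
0.045 shoulder L cols 229-260 rows 127-159 | R cols 305-336
0.055 post L cols 233-252 rows 136-155 | R cols 313-332
0.055 shoulder L cols 226-259 rows 129-162 | R cols 306-339
0.06 post L cols 232-251 rows 137-156 | R cols 314-333
0.06 shoulder L cols 225-258 rows 130-163 | R cols 307-340
0.065 post L cols 231-250 rows 138-157 | R cols 315-334
0.065 shoulder L cols 223-258 rows 130-165 | R cols 307-342
130 ++==@@@@@@@@@@@@@@@@@@@@@@@@@@@@@@@@@@@@@@@@@@@@@@@@@@@@@@@@@@@@@@@@@@@@@@@@@@@@@@@@@@@@@@@@@@@@@@@@@@@@@@@@@@@@@@@@@@@@@@@@@@@@@@@@@@@@@@#+
132 +++=#@@@@@@@@@@@@@@@@@@@@@@@@@@@@@@@@@@@@@@@@@@@@@@@@@@@@@@@@@@@@@@@@@@@@@@@@@@@@@@@@@@@@@@@@@@@@@@@@@@@@@@@@@@@@@@@@@@@@@@@@@@@@@@@@@@@@@%+
134 +++=#@@@@@@@@@@@@@@@@@@@@@@@@@@@@@@@@@@@@@@@@@@@@@@@@@@@@@@@@@@@@@@@@@@@@@@@@@@@@@@@@@@@@@@@@@@@@@@@@@@@@@@@@@@@@@@@@@@@@@@@@@@@@@@@@@@@@@*+
136 +++=#@@@@
[... 1751 characters left out ...]
           ...      @@@@@@@@@@@@@@@@@@@@@@@@@@@@@@@@@@@@@@@@@@@@@@@@@@@@@@@@@@@@@@@:                     .:@@@@@@@@@@+=+
162 =====-@@@@@@@@@@=+**************+*****+#@@@@@@@@@@@@@@@@@@@@@@@@@@@@@@@@@@@@@@@@@@@@@@@@@@@@@@@@@@@@@@@%#####################**@@@@@@@@@@+++
164 =====-@@@@@@@@@@@@@@@@@@@@@@@@@@@@@@@@@@@@@@@@@@@@@@@@@@@@@@@@@@@@@@@@@@@@@@@@@@@@@@@@@@@@@@@@@@@@@@@@@@@@@@@@@@@@@@@@@@@@@@@@@@@@@@@@@@%=++
166 ======%@@@@@@@@@@@@@@@@@@@@@@@@@@@@@@@@@@@@@@@@@@@@@@@@@@@@@@@@@@@@@@@@@@@@@@@@@@@@@@@@@@@@@@@@@@@@@@@@@@@@@@@@@@@@@@@@@@@@@@@@@@@@@@@@@%=++
168 =+===-%@@@@@@@@@@@@@@@@@@@@@@@@@@@@@@@@@@@@@@@@@@@@@@@@@@@@@@@@@@@@@@@@@@@@@@@@@@@@@@@@@@@@@@@@@@@@@@@@@@@@@@@@@@@@@@@@@@@@@@@@@@@@@@@@@%=++
```

```bash
M="python3 -m handwheel"; $M '[{"dx":0,"dy":-0.01,"dz":0.1,"ax":0,"ay":0,"az":0},{"dx":0,"dy":0,"dz":0.1,"ax":0,"ay":0,"az":0},{"dx":0,"dy":0,"dz":0,"ax":0,"ay":0,"az":0},{"dx":0,"dy":0,"dz":0,"ax":0,"ay":0,"az":0}]' - 120
$M '[{"dx":0,"dy":0,"dz":0.1,"ax":0,"ay":0,"az":0},{"dx":0,"dy":0,"dz":0,"ax":0,"ay":0,"az":0},{"dx":0,"dy":0,"dz":0,"ax":0,"ay":0,"az":0},{"dx":0,"dy":0,"dz":0,"ax":0,"ay":0,"az":0}]'
```

```text
time: 26.68
eef_pos: [0.514, -0.3326, 0.1163]
ee_rot: [[-0.999, -0.05, -0.0], [-0.05, 0.999, 0.001], [0.0, 0.001, -1.0]]
wrist_force: [-0.2, 0.6, -0.5]
finger_gap: 0.0075
gripper_force: 120.4
time: 27.02
eef_pos: [0.5142, -0.3331, 0.1128]
ee_rot: [[-0.999, -0.05, 0.0], [-0.05, 0.999, -0.001], [-0.0, -0.001, -1.0]]
wrist_force: [0.9, -1.1, -1.3]
finger_gap: 0.0076
gripper_force: 120.5
```

```bash
M="python3 -m handwheel"; for k in 1 2 3; do $M '[{"dx":0,"dy":0,"dz":0.1,"ax":0,"ay":0,"az":0},{"dx":0,"dy":0,"dz":0,"ax":0,"ay":0,"az":0},{"dx":0,"dy":0,"dz":0,"ax":0,"ay":0,"az":0}]' | grep -E "eef_pos|wrist|ee_rot|gap"; done
```

```text
eef_pos: [0.5142, -0.3332, 0.1089]
ee_rot: [[-0.999, -0.05, 0.0], [-0.05, 0.999, -0.001], [-0.0, -0.001, -1.0]]
wrist_force: [0.7, -0.5, 0.3]
finger_gap: 0.0075
eef_pos: [0.5133, -0.3321, 0.1037]
ee_rot: [[-0.999, -0.05, -0.002], [-0.05, 0.999, 0.002], [0.002, 0.002, -1.0]]
wrist_force: [0.4, -0.0, -1.4]
finger_gap: 0.0079
eef_pos: [0.5142, -0.3328, 0.1008]
ee_rot: [[-0.999, -0.05, 0.0], [-0.05, 0.999, 0.0], [-0.0, 0.0, -1.0]]
wrist_force: [-1.3, 0.4, 1.3]
finger_gap: 0.0076
```

```bash
M="python3 -m handwheel"; for k in 1 2; do $M '[{"dx":0,"dy":0,"dz":0.06,"ax":0,"ay":0,"az":0},{"dx":0,"dy":0,"dz":0,"ax":0,"ay":0,"az":0},{"dx":0,"dy":0,"dz":0,"ax":0,"ay":0,"az":0}]' | grep -E "eef_pos|wrist|ee_rot|gap"; done
python3 - <<'E'
from h import *
P,im=snap("wrist","pics/w15.png");cv2.imwrite("pics/w15raw.png",im)
np.savez("pics/w15.npz",p=P[0],R=P[1])
art("w15",205,355,120,172)
E
```

```text
eef_pos: [0.5142, -0.333, 0.1006]
ee_rot: [[-0.999, -0.05, -0.0], [-0.05, 0.999, 0.0], [0.0, 0.0, -1.0]]
wrist_force: [-4.8, 1.9, 11.5]
finger_gap: 0.008
eef_pos: [0.5142, -0.333, 0.1006]
ee_rot: [[-0.999, -0.05, -0.001], [-0.05, 0.999, 0.0], [0.001, 0.0, -1.0]]
wrist_force: [-7.5, 4.2, 21.7]
finger_gap: 0.008
120 +++++++++++.......    ....... ................. ....... ................................... ............... ..... .. .. .............   ..... =+++++++
122 ++++++++++*. .....    ......... .................. .... .....  ................. .. ..... . .... ............ ................ ......   ..... =+++++++
124 ++++++++++* .... .    ........... ................ ................... .............  .. .... .. ...... .. ..........................   ....  =+++==++
126 +++++++++++.   ..        .   ..   .   ..       .     . .    .     .          .      ..      ..         .      .-:-:..                         ++=++===
128 +=+++=+++*######################################################################################################################################++++++
130 =++++++==
[... 2541 characters left out ...]
@@@@@@@@@@@@@@@@@@@@@@@@@@@@@@@@@@@@@@%++*-----=+**#####*+=--:%@@@@@@@@@*=++++++
164 ==+=+======#@@@@@@@@@@@@@@@++++++++++++++++++=@@@@@@@@@@@@@@@@@@@@@@@@@@@@@@@@@@@@@@@@@@@@@@@@@@@@@@@@@@@@@@@@@@+++++++++++++++++++=@@@@@@@@@@*=+==+++
166 =====++++==+@@@@@@@@@@@@@@@++++++++++++++=@@@%@@@@@@@@@@@@@@@@@@@@@@@@@@@@@@@@@@@@@@@@@@@@@@@@@@@@@@@@@@@@@@@@@@++++++++++++++++++=@@@@@@@@@@@+==+++++
168 ===========*@@@@@@@@@@@@@@@++=+++++++++++=@@@@@@@@@@@@@@@@@@@@@@@@@@@@@@@@@@@@@@@@@@@@@@@@@@@@@@@@@@@@@@@@@@@@@@@@@@++++++++++++++=@@@@@@@@@@@+=++++++
170 ============@@@@@@@@@@@@@@@@@@@++++++=@@@%@@@@@@@@@@@@@@@@@@@@@@@@@@@@@@@@@@@@@@@@@@@@@@@@@@@@@@@@@@@@@@@@@@@@@@@@@@+++++++++++@@@%@@@@@@@@@@@++++++++
```

```bash
M="python3 -m handwheel"; $M '[{"dx":0,"dy":0,"dz":0.06,"ax":0,"ay":0,"az":0},{"dx":0,"dy":0,"dz":0,"ax":0,"ay":0,"az":0},{"dx":0,"dy":0,"dz":0,"ax":0,"ay":0,"az":0}]' | grep -E "eef_pos|wrist|ee_rot|gap"
$M '[{"dx":0,"dy":0,"dz":-0.15,"ax":0,"ay":0,"az":0},{"dx":0,"dy":0,"dz":-0.02,"ax":0,"ay":0,"az":0},{"dx":0,"dy":0,"dz":0,"ax":0,"ay":0,"az":0}]' | grep -E "eef_pos|wrist"
$M '[{"dx":0,"dy":0,"dz":0,"ax":0,"ay":0,"az":0},{"dx":0,"dy":0,"dz":0,"ax":0,"ay":0,"az":0},{"dx":0,"dy":0,"dz":0,"ax":0,"ay":0,"az":0},{"dx":0,"dy":0,"dz":0,"ax":0,"ay":0,"az":0},{"dx":0,"dy":0,"dz":0,"ax":0,"ay":0,"az":0}]' 0
$M '[{"dx":0,"dy":0,"dz":-0.3,"ax":0,"ay":0,"az":0},{"dx":0,"dy":0,"dz":-0.8,"ax":0,"ay":0,"az":0},{"dx":0,"dy":0,"dz":-0.9,"ax":0,"ay":0,"az":0},{"dx":0,"dy":0,"dz":-0.7,"ax":0,"ay":0,"az":0},{"dx":0,"dy":0,"dz":0,"ax":0,"ay":0,"az":0}]' >/dev/null
$M '[{"dx":0,"dy":0,"dz":0,"ax":0,"ay":0,"az":0},{"dx":0,"dy":0,"dz":0,"ax":0,"ay":0,"az":0},{"dx":0,"dy":0,"dz":0,"ax":0,"ay":0,"az":0}]' >/dev/null
python3 - <<'E'
from h import *
np.set_printoptions(precision=4,suppress=True)
P,im=snap("wrist","pics/w16.png");cv2.imwrite("pics/w16raw.png",im)
np.savez("pics/w16.npz",p=P[0],R=P[1])
# predicted plate corners if home (z top .05) and if tilted up: compare with detected bright-plate polygon
c,s=np.cos(np.radians(3)),np.sin(np.radians(3)); C=np.array([(-.06,.033),(-.06,-.033),(.06,.033),(.06,-.033)])@np.array([[c,s],[-s,c]])+[.5143,-.3329]
print(proj("wrist",np.c_[C,np.full(4,.05)],P).round(0))
print(proj("wrist",np.c_[C,np.full(4,.059)],P).round(0))
rows_to([.514,.168,.2],81.5)
E
```

```text
eef_pos: [0.5143, -0.333, 0.1005]
ee_rot: [[-0.999, -0.05, -0.001], [-0.05, 0.999, 0.001], [0.001, 0.001, -1.0]]
wrist_force: [-12.0, 6.3, 32.6]
finger_gap: 0.0078
eef_pos: [0.5144, -0.333, 0.1007]
wrist_force: [-1.0, -2.4, 9.4]
time: 29.23
eef_pos: [0.5138, -0.3326, 0.0997]
ee_rot: [[-0.999, -0.05, -0.001], [-0.05, 0.999, 0.001], [0.001, 0.001, -1.0]]
wrist_force: [-0.4, 0.7, -0.1]
finger_gap: 0.0427
gripper_force: 0.0
[[323. 120.]
 [237. 120.]
 [319. 263.]
 [243. 264.]]
[[325. 121.]
 [236. 121.]
 [320. 268.]
 [241. 268.]]
t29.9 eef [ 0.513  -0.332   0.2067] yaw_y(deg) 92.9 tilt z [-0.0029  0.0022 -1.    ] 
 units(40mm) [-0.653 12.482  0.194] Fw [-0.3  0.2 -0.5] gap 0.0429 gf 0.0 q6 -2.27
 turn az units 1.99 (11.4 deg)
```

```bash
M="python3 -m handwheel"; for i in 1 2; do $M '[{"dx":-0.05,"dy":0.96,"dz":0,"ax":0,"ay":0,"az":0},{"dx":-0.05,"dy":0.96,"dz":0,"ax":0,"ay":0,"az":0},{"dx":-0.05,"dy":0.96,"dz":0,"ax":0,"ay":0,"az":0},{"dx":-0.05,"dy":0.96,"dz":0,"ax":0,"ay":0,"az":0},{"dx":-0.05,"dy":0.96,"dz":0,"ax":0,"ay":0,"az":0}]' 0.3 >/dev/null; done
$M '[{"dx":-0.05,"dy":0.96,"dz":0,"ax":0,"ay":0,"az":0},{"dx":-0.05,"dy":0.96,"dz":0,"ax":0,"ay":0,"az":0},{"dx":-0.05,"dy":0.96,"dz":0,"ax":0,"ay":0,"az":0},{"dx":0,"dy":0,"dz":0,"ax":0,"ay":0,"az":1},{"dx":0,"dy":0,"dz":0,"ax":0,"ay":0,"az":1}]' >/dev/null
$M '[{"dx":0,"dy":0,"dz":0,"ax":0,"ay":0,"az":0},{"dx":0,"dy":0,"dz":0,"ax":0,"ay":0,"az":0},{"dx":0,"dy":0,"dz":0,"ax":0,"ay":0,"az":0},{"dx":0,"dy":0,"dz":0,"ax":0,"ay":0,"az":0},{"dx":0,"dy":0,"dz":0,"ax":0,"ay":0,"az":0}]' >/dev/null
python3 - <<'E'
from h import *
np.set_printoptions(precision=4,suppress=True)
d=np.load("pics/w11.npz")
c=ray("wrist",crop_uv([(513,219),(597,219)],0,0,1.42),.066,(d["p"],d["R"])); print(c, c.mean(0)+np.array([.989,-.149,0])*.039)
P,im=snap("wrist","pics/w17.png");cv2.imwrite("pics/w17raw.png",im)
np.savez("pics/w17.npz",p=P[0],R=P[1])
rows_to([.515,.1735,.114],81.5)
art("w17",215,360,120,290,4)
E
```

```text
[[0.4753 0.157  0.066 ]
 [0.482  0.2006 0.066 ]] [0.5172 0.173  0.066 ]
t31.7 eef [0.5151 0.1665 0.2084] yaw_y(deg) 81.4 tilt z [-0.0001 -0.     -1.    ] 
 units(40mm) [0.029 0.173 2.36 ] Fw [-1.  -0.2 -0.2] gap 0.0556 gf 0.0 q6 -1.19
 turn az units -0.02 (-0.1 deg)
120 ----------------------------------=--=-----------------------------------------------------------------------------------------------------------
124 :::::::::::::::::::::::::::::::::::::::::::::::::::::::::::::::::::::::::::::::::::::::::::::::::::::::::::::::::::::::::::::::::::::::::::::::::
128 :::::::::::::::::::::::::::::::::::::::::::::::::::::::::::::::::::::::::::::::::::::::::::::::::::::::::::::::::::::::::::::::::::::::::::::::::
132 :::::::::::::::::::::::::::::::::::::::::::::::::::::::::::::::::::::::::::::::::::::::::::::::::::::::::::::::::::::::::::::::::::::::::::::::::
136 ::::::::::::::::::::::::::::::::=####****##**#**####**##*######################**##*#*########*#####**#*#****#*###*#*####*:::::::::::::::::::::::
140 ::::::::::::::::::::::::::::::::=#####***##*****#**##**#**#**####**#****#**#*#*
[... 4905 characters left out ...]
--------------------------------------------------------------------------------------------------=+:    . ..  
276 #*************************--------------------------------------------------------------------=-=-=------=-------=--------------------        ...
280 =**++++++++*+**************-------------------------------------------------=----=----------------------------------------------------           
284 -***************************#--------------------------------------------------------------------------------------------------------:           
288 .*******************************-----------------------------------------------------------------------------------------------------.
```

Run:
```python
from h import *
np.set_printoptions(precision=4,suppress=True)
d=np.load("pics/w17.npz"); P=(d["p"],d["R"])
c=ray("wrist",[(293.5,199),(294,258)],.134,P);print(c.mean(0),np.linalg.norm(c[0]-c[1]))
c=ray("wrist",[(262,151),(320.7,151),(263,246.5),(318,246.5)],.066,P);print(c.mean(0),np.linalg.norm(c[0]-c[2]))
c=c.mean(0); rows_to([c[0],c[1],.115],81.5)
```

```text
[0.517  0.1729 0.134 ] 0.03746784703226583
[0.5176 0.1728 0.066 ] 0.0766882918430924
t31.7 eef [0.5151 0.1665 0.2084] yaw_y(deg) 81.4 tilt z [-0.0001 -0.     -1.    ] 
 units(40mm) [-0.038  0.164  2.335] Fw [-1.  -0.2 -0.2] gap 0.0556 gf 0.0 q6 -1.19
 turn az units -0.02 (-0.1 deg)
```

```bash
M="python3 -m handwheel"; $M '[{"dx":-0.03,"dy":0.165,"dz":0.8,"ax":0,"ay":0,"az":0},{"dx":0,"dy":0,"dz":0.7,"ax":0,"ay":0,"az":0},{"dx":0,"dy":0,"dz":0.5,"ax":0,"ay":0,"az":0},{"dx":0,"dy":0,"dz":0.32,"ax":0,"ay":0,"az":0},{"dx":0,"dy":0,"dz":0,"ax":0,"ay":0,"az":0}]' >/dev/null
for i in 1 2; do $M '[{"dx":0,"dy":0,"dz":0,"ax":0,"ay":0,"az":0},{"dx":0,"dy":0,"dz":0,"ax":0,"ay":0,"az":0},{"dx":0,"dy":0,"dz":0,"ax":0,"ay":0,"az":0},{"dx":0,"dy":0,"dz":0,"ax":0,"ay":0,"az":0},{"dx":0,"dy":0,"dz":0,"ax":0,"ay":0,"az":0}]' -1 100; done
$M '[{"dx":0,"dy":0,"dz":-0.2,"ax":0,"ay":0,"az":0},{"dx":0,"dy":0,"dz":-0.25,"ax":0,"ay":0,"az":0},{"dx":0,"dy":0,"dz":0,"ax":0,"ay":0,"az":0},{"dx":0,"dy":0,"dz":0,"ax":0,"ay":0,"az":0},{"dx":0,"dy":0,"dz":0,"ax":0,"ay":0,"az":0}]'
```

```text
time: 32.5
eef_pos: [0.5186, 0.1736, 0.1175]
ee_rot: [[-0.989, 0.149, 0.003], [0.149, 0.989, 0.001], [-0.003, 0.001, -1.0]]
wrist_force: [0.1, 0.0, 5.8]
finger_gap: 0.0082
gripper_force: 98.0
time: 32.92
eef_pos: [0.5186, 0.1736, 0.1175]
ee_rot: [[-0.989, 0.149, 0.003], [0.149, 0.989, 0.0], [-0.003, 0.001, -1.0]]
wrist_force: [-0.9, -1.1, 5.5]
finger_gap: 0.0079
gripper_force: 98.2
time: 33.33
eef_pos: [0.5171, 0.1734, 0.1338]
ee_rot: [[-0.989, 0.149, 0.0], [0.149, 0.989, 0.0], [-0.0, 0.0, -1.0]]
wrist_force: [-0.2, 0.2, -0.7]
finger_gap: 0.0082
gripper_force: 97.7
```

```bash
M="python3 -m handwheel"; $M '[{"dx":0,"dy":-0.3,"dz":0,"ax":0,"ay":0,"az":0},{"dx":0,"dy":-0.5,"dz":0,"ax":0,"ay":0,"az":0},{"dx":0,"dy":-0.5,"dz":0,"ax":0,"ay":0,"az":0},{"dx":0,"dy":-0.5,"dz":0,"ax":0,"ay":0,"az":0}]' | grep -vE rot
$M '[{"dx":0,"dy":-0.5,"dz":0,"ax":0,"ay":0,"az":0},{"dx":0,"dy":-0.5,"dz":0,"ax":0,"ay":0,"az":0},{"dx":0,"dy":-0.4,"dz":0,"ax":0,"ay":0,"az":0},{"dx":0,"dy":-0.4,"dz":0,"ax":0,"ay":0,"az":0},{"dx":0,"dy":-0.4,"dz":0,"ax":0,"ay":0,"az":0}]' | grep -vE rot
$M '[{"dx":0,"dy":-0.4,"dz":0,"ax":0,"ay":0,"az":0},{"dx":0,"dy":-0.4,"dz":0,"ax":0,"ay":0,"az":0},{"dx":0,"dy":-0.3,"dz":0,"ax":0,"ay":0,"az":0},{"dx":0,"dy":-0.1,"dz":0,"ax":0,"ay":0,"az":0},{"dx":0,"dy":0,"dz":0,"ax":0,"ay":0,"az":0}]' | grep -vE rot
$M '[{"dx":0,"dy":0,"dz":0,"ax":0,"ay":0,"az":0},{"dx":0,"dy":0,"dz":-0.5,"ax":0,"ay":0,"az":0},{"dx":0,"dy":0,"dz":-0.8,"ax":0,"ay":0,"az":0},{"dx":0,"dy":0,"dz":-0.3,"ax":0,"ay":0,"az":0},{"dx":0,"dy":0,"dz":0,"ax":0,"ay":0,"az":0}]' | grep -vE rot
python3 - <<'E'
from h import *
rows_to([.4975,-.2182,.19],89.1)
E
```

```text
time: 33.67
eef_pos: [0.5054, 0.1008, 0.133]
wrist_force: [0.0, 0.5, -1.4]
finger_gap: 0.0083
gripper_force: 97.7
time: 34.08
eef_pos: [0.4922, 0.0136, 0.1331]
wrist_force: [0.8, -0.4, -0.9]
finger_gap: 0.0079
gripper_force: 97.7
time: 34.5
eef_pos: [0.4857, -0.0333, 0.1334]
wrist_force: [0.4, 0.3, -0.3]
finger_gap: 0.0084
gripper_force: 97.8
time: 34.92
eef_pos: [0.4893, -0.0319, 0.2014]
wrist_force: [0.8, -0.3, -0.8]
finger_gap: 0.0085
gripper_force: 97.7
t34.9 eef [ 0.4893 -0.0319  0.2014] yaw_y(deg) 81.5 tilt z [ 8.e-03 -9.e-04 -1.e+00] 
 units(40mm) [-0.89  -4.577  0.291] Fw [ 0.8 -0.3 -0.8] gap 0.0085 gf 97.7 q6 -1.58
 turn az units -1.33 (-7.6 deg)
```

```bash
M="python3 -m handwheel"; $M '[{"dx":-0.18,"dy":-0.91,"dz":0,"ax":0,"ay":0,"az":0},{"dx":-0.18,"dy":-0.91,"dz":0,"ax":0,"ay":0,"az":0},{"dx":-0.18,"dy":-0.91,"dz":0,"ax":0,"ay":0,"az":0},{"dx":-0.18,"dy":-0.91,"dz":0,"ax":0,"ay":0,"az":0},{"dx":-0.17,"dy":-0.91,"dz":0,"ax":0,"ay":0,"az":0}]' >/dev/null
$M '[{"dx":0,"dy":0,"dz":0.5,"ax":0,"ay":0,"az":-0.66},{"dx":0,"dy":0,"dz":0.5,"ax":0,"ay":0,"az":-0.66},{"dx":0,"dy":0,"dz":0.5,"ax":0,"ay":0,"az":0},{"dx":0,"dy":0,"dz":0.3,"ax":0,"ay":0,"az":0},{"dx":0,"dy":0,"dz":0,"ax":0,"ay":0,"az":0}]' >/dev/null
for i in 1 2; do $M '[{"dx":0,"dy":0,"dz":0,"ax":0,"ay":0,"az":0},{"dx":0,"dy":0,"dz":0,"ax":0,"ay":0,"az":0},{"dx":0,"dy":0,"dz":0,"ax":0,"ay":0,"az":0},{"dx":0,"dy":0,"dz":0,"ax":0,"ay":0,"az":0}]' >/dev/null; done
python3 - <<'E'
from h import *
rows_to([.4975,-.2176,.1255],89.0)
P,im=snap("wrist","pics/w18.png");cv2.imwrite("pics/w18raw.png",im)
np.savez("pics/w18.npz",p=P[0],R=P[1])
pred("w18",.039)
art("w18",205,360,135,195)
E
```

```text
t36.4 eef [ 0.4943 -0.2176  0.1258] yaw_y(deg) 89.0 tilt z [ 2.e-04 -1.e-04 -1.e+00] 
 units(40mm) [-0.081  0.001  0.008] Fw [ 0.3 -0.6 -0.1] gap 0.0082 gf 98.1 q6 -2.05
 turn az units -0.00 (-0.0 deg)
0.045 post L cols 236-253 rows 152-169 | R cols 312-329
0.045 shoulder L cols 230-260 rows 145-176 | R cols 305-335
0.055 post L cols 234-252 rows 154-172 | R cols 313-331
0.055 shoulder L cols 227-259 rows 147-179 | R cols 306-338
0.06 post L cols 233-251 rows 156-174 | R cols 314-332
0.06 shoulder L cols 226-259 rows 148-181 | R cols 306-339
0.065 post L cols 232-251 rows 157-176 | R cols 315-333
0.065 shoulder L cols 224-258 rows 149-183 | R cols 307-341
135 ++++++++++++++++++*- ....   ................................................... ................................................  ....  +++++++++++++++++++
137 ++++++++++++++++++*- ....    ....................... ....... ................. .... .................. .........................  .... .*+++++++++*++++++++
139 ++++++++++++++++++*- .....   ............................... ......................... ..... .... ...... ... ...
[... 3663 characters left out ...]
@@@@@@@@@@@@@@@@@@@@@@@@@@@@@@@@@@@@@@@@@@@@@@++++++++++++++
187 ++++++++++++=@@@@@@@@@@@@@@@@@@@@@@@@@@@@@@@@@@@@@@@@@@@@@@@@@@@@@@@@@@@@@@@@@@@@@@@@@@@@@@@@@@@@@@@@@@@@@@@@@@@@@@@@@@@@@@@@@@@@@@@@@@@@@@@@++++++++++++++
189 ++++++++++++=@@@@@@@@@@@@@@@@@@@@@@@@@@@@@@@@@@@@@@@@@@@@@@@@@@@@@@@@@@@@@@@@@@@@@@@@@@@@@@@@@@@@@@@@@@@@@@@@@@@@@@@@@@@@@@@@@@@@@@@@@@@@@@@#==+++++++++++=
191 ++++++++++++=@@@@@@@@@@@@@@@@@@@@@@@@@@@@@@@@@@@@@@@@@@@@@@@@@@@@@@@@@@@@@@@@@@@@@@@@@@@@@@@@@@@@@@@@@@@@@@@@@@@@@@@@@@@@@@@@@@@@@@@@@@@@@@@#==++++++++++++
193 ++++++++++++=@@@@@@@@@@@@@@@@@@@@@@@@@@@@@@@@@@@@@@@@@@@@@@@@@@@@@@@@@@@@@@@@@@@@@@@@@@@@@@@@@@@@@@@@@@@@@@@@@@@@@@@@@@@@@@@@@@@@@@@@@@@@@@@*++++++++++++++
```

Run:
```python
from h import *
np.set_printoptions(precision=4,suppress=True)
for f,uv,z in (("w18",[(205+33,167.5),(205+122,167.5)],.0745),("w14",[(210+27,150),(210+117.5,150)],.0745)):
    d=np.load(f"pics/{f}.npz"); print(f,(ray("wrist",uv,z,(d["p"],d["R"]))-d["p"])@d["R"])
```

```text
w18 [[ 0.0405 -0.0227  0.0513]
 [ 0.0405  0.0225  0.0513]]
w14 [[ 0.0495 -0.0228  0.0504]
 [ 0.0494  0.0223  0.0504]]
```

```bash
M="python3 -m handwheel"; $M '[{"dx":-0.1,"dy":0,"dz":0,"ax":0,"ay":0,"az":0},{"dx":0,"dy":0,"dz":0,"ax":0,"ay":0,"az":0},{"dx":0,"dy":0,"dz":0,"ax":0,"ay":0,"az":0},{"dx":0,"dy":0,"dz":0,"ax":0,"ay":0,"az":0},{"dx":0,"dy":0,"dz":0,"ax":0,"ay":0,"az":0}]' >/dev/null
$M '[{"dx":0,"dy":0,"dz":0,"ax":0,"ay":0,"az":0},{"dx":0,"dy":0,"dz":0,"ax":0,"ay":0,"az":0},{"dx":0,"dy":0,"dz":0,"ax":0,"ay":0,"az":0}]' >/dev/null
python3 - <<'E'
from h import *
rows_to([.4985,-.2176,.1255],89.0)
P,im=snap("wrist","pics/w19.png");cv2.imwrite("pics/w19raw.png",im)
np.savez("pics/w19.npz",p=P[0],R=P[1])
pred("w19",.040)
art("w19",205,360,143,183)
E
```

```text
t37.1 eef [ 0.4982 -0.2176  0.1257] yaw_y(deg) 89.0 tilt z [-1.e-04  0.e+00 -1.e+00] 
 units(40mm) [-0.009  0.     0.004] Fw [ 0.8  0.6 -0.7] gap 0.0078 gf 98.1 q6 -2.04
 turn az units -0.00 (-0.0 deg)
0.045 post L cols 236-253 rows 150-167 | R cols 312-329
0.045 shoulder L cols 229-260 rows 143-174 | R cols 305-336
0.055 post L cols 234-252 rows 153-170 | R cols 313-331
0.055 shoulder L cols 227-259 rows 145-177 | R cols 306-338
0.06 post L cols 233-251 rows 154-172 | R cols 314-332
0.06 shoulder L cols 226-259 rows 146-179 | R cols 306-339
0.065 post L cols 232-251 rows 155-174 | R cols 315-333
0.065 shoulder L cols 224-258 rows 148-181 | R cols 307-341
143 +++++++++++++++++++-   ..    .   :****###**********+++++  .   .. .. .....  .    ...   .  .    . .  =*********************:          .  :+++++++++++++++++++
145 ++++++++++=+==+=+++===+===+=====++**#######*++=++++====+===+=========+========================+====+++=+++++++++********++=====+=======++++==++++++++++++++
147 +++++++++++@@@@@@@@@@@@@@@@@@@@@@@@@@@@@@@@@@@@@@@@@@@@@@@@@@@@@@@@@@@@@@@@@@@@@@@@@@@@@@@@@@@@@@@@@@@@@@@@@@@@@
[... 2063 characters left out ...]
@@@@@@@@@@@@@=+*########+=:.       :#@@@@@@@@@*=++++++++++++
175 =======+====@@@@@@@@@@:.  .     ...     .    =@@@@@@@@@@@@@@@@@@@@@@@@@@@@@@@@@@@@@@@@@@@@@@@@@@@@@@@@@@@@@@.    ....             -#@@@@@@@@@*+++++++++++++
177 +++++++++++=#@@@@@@@@@=..::.::::::::::::.:::.*@@@@@@@@@@@@@@@@@@@@@@@@@@@@@@@@@@@@@@@@@@@@@@@@@@@@@@@@@@@@@@:::::::::::::::::::::.-#@@@@@@@@@*+++++++++++++
179 +++++++++++=%@@@@@@@@@%#######################@@@@@@@@@@@@@@@@@@@@@@@@@@@@@@@@@@@@@@@@@@@@@@@@@@@@@@@@@@@@@@######################*@@@@@@@@@@++++++++++++++
181 +++++++++++=%@@@@@@@@@@@@@@@@@@@@@@@@@@@@@@@@@@@@@@@@@@@@@@@@@@@@@@@@@@@@@@@@@@@@@@@@@@@@@@@@@@@@@@@@@@@@@@@@@@@@@@@@@@@@@@@@@@@@@@@@@@@@@@@@++++++++++++++
```

```bash
M="python3 -m handwheel"; $M '[{"dx":0,"dy":0,"dz":0.1,"ax":0,"ay":0,"az":0},{"dx":0,"dy":0,"dz":0.1,"ax":0,"ay":0,"az":0},{"dx":0,"dy":0,"dz":0,"ax":0,"ay":0,"az":0},{"dx":0,"dy":0,"dz":0,"ax":0,"ay":0,"az":0}]' - 120 | grep -E "eef_pos|wrist|gap"
for k in 1 2 3 4; do $M '[{"dx":0,"dy":0,"dz":0.1,"ax":0,"ay":0,"az":0},{"dx":0,"dy":0,"dz":0,"ax":0,"ay":0,"az":0},{"dx":0,"dy":0,"dz":0,"ax":0,"ay":0,"az":0}]' | grep -E "eef_pos|wrist|gap"; done
```

```text
eef_pos: [0.4979, -0.2175, 0.1173]
wrist_force: [3.1, 0.6, 8.1]
finger_gap: 0.0068
eef_pos: [0.4989, -0.218, 0.117]
wrist_force: [-3.3, 2.4, 17.5]
finger_gap: 0.0069
eef_pos: [0.5023, -0.2188, 0.1153]
wrist_force: [1.3, 4.0, 18.2]
finger_gap: 0.0069
eef_pos: [0.5072, -0.2192, 0.1126]
wrist_force: [7.7, 6.3, 18.2]
finger_gap: 0.007
eef_pos: [0.5099, -0.2192, 0.1106]
wrist_force: [10.5, 9.2, 23.2]
finger_gap: 0.0065
```

```bash
M="python3 -m handwheel"; $M '[{"dx":0,"dy":0,"dz":-0.3,"ax":0,"ay":0,"az":0},{"dx":0,"dy":0,"dz":-0.3,"ax":0,"ay":0,"az":0},{"dx":0,"dy":0,"dz":0,"ax":0,"ay":0,"az":0},{"dx":0,"dy":0,"dz":0,"ax":0,"ay":0,"az":0}]'
python3 - <<'E'
from h import *
P,im=snap("wrist","pics/w20.png");cv2.imwrite("pics/w20raw.png",im)
np.savez("pics/w20.npz",p=P[0],R=P[1])
rows_to([.4985,-.2176,.1255],89.0)
s=robot.grab_frame("side");cv2.imwrite("pics/s20raw.png",s)
# combine: wrist (scaled .95) and side crop in one 800x600 picture
c=proj("side",[[.5,-.22,.08]])[0].astype(int);print(c)
x,y=max(c[0]-65,0),max(c[1]-55,0)
cr=cv2.resize(s[y:y+110,x:x+130],(390,330),interpolation=cv2.INTER_CUBIC)
cv2.imwrite("pics/comb.png",np.hstack([cv2.resize(im[90:420,80:490],(410,330)),cr]))
E
```

```text
time: 38.85
eef_pos: [0.4942, -0.2163, 0.1233]
ee_rot: [[-1.0, 0.017, -0.009], [0.017, 1.0, 0.003], [0.009, 0.003, -1.0]]
wrist_force: [-4.7, -0.8, -6.7]
finger_gap: 0.0069
gripper_force: 122.7
t38.9 eef [ 0.4943 -0.2164  0.1233] yaw_y(deg) 89.0 tilt z [-0.0086  0.003  -1.    ] 
 units(40mm) [-0.104 -0.028 -0.057] Fw [-4.1 -0.1 -7.4] gap 0.0071 gf 122.6 q6 -2.05
 turn az units 0.00 (0.0 deg)
[319 263]
```

View pics/comb.png

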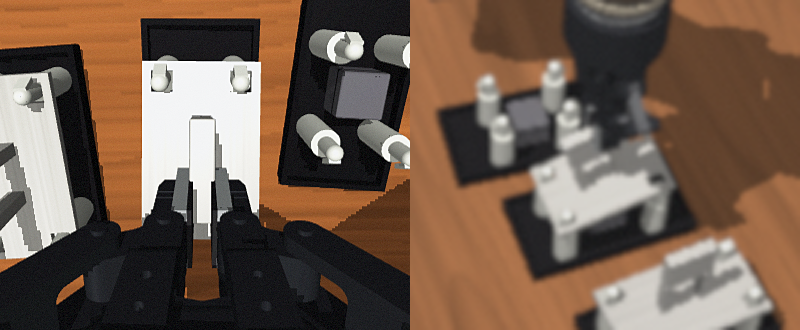

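Run:
```python
from h import *
art("w20",212,350,146,190,2)
print()
art("w20",212,350,190,330,5)
```

```text
146 =========+.         . . . .  .:+++*+++++-.   .  ..    ...   ..  . .  . . .. ...   . . ...      :=++++++++=.     . .. .   .    .+======+===
148 =========+.  .      .  .   -+**++++++++++++=:   .. ... .  .. . .. ..    .   . .  . .  .     :++++++++*+++++++:    .  .    .   :+==========
150 ==========-...... ...::..=*********+=========-.                                           .=++++++++++++++++++=.              :===========
152 ========--@@@@@@@@@@@@@@@@@@@@@@@@@@@@@@@@@@@@@@@@@@@@@@@@@@@@@@@@@@@@@@@@@@@@@@@@@@@@@@@@@@@@@@@@@@@@@@@@@@@@@@@@@@@@@@@@@@@@@@@=========
154 =========-@@@@@@@@@@@@%%%%%%%%%%%%#@@@@@@@@@@@@@@@@@@@@@@@@@@@@@@@@@@@@@@@@@@@@@@@@@@@@@@@@@@@@@@@@@@@@@@@@@@@@@@@@@@@@@@@@@@@@@@=========
156 ==========@@@@@@@@@@@@%%%%%%%%%%%%-@@@@@@@@@@@@@@@@@@@@@@@@@@@@@@@@@@@@@@@@@@@@@@@@@@@@@@@@@@@@@@@@@@@%%%%%%%%%%%%*@@@@@@@@@@@@@@=========
158 ==========@@@@@@@@@@@%%%%%%%%%%%%%-@@@@@@@@@@@@@@@@@@@@@@@@@@@@@@@@@@@@@@@@@@@@@@@@@@@@@@@@@@@@@@@@@@=#%%%%%%%%%%%#@@@@@@@@@@@@@@=========
160 ======+===@@@@@@@@@=+%%%%%%%%%%%%#:******@@@@@@@@@@@@@@@@@@@@@@@@@@@@@@@@@@@@@@@@@@@@@@@@@@@@@@
[... 5338 characters left out ...]
5 -----==--+@@@++-.           .     .    .          :===+....  ++==@@@@@@@@@@@@@@. ....=##%=    .                    . .     .-++..:::::...:
310 ==========++:           ....:........ .             -=#...:  ++==@@@@@@@@@@@@@@. ....*%*.            ............ .    .       .::::::::::
315 =========+-   .           .   .     .     .   .  .     ....   +++===========@@:  ....                      .                 .   .::==::::
320           . .                  .             .           .   :++==+=+=======@@+  ...           .   .    .        ..  .      .     .       
325    .   . .     .    .                    .     .             -+++========+==@@% .....        .                .         .    .
```

```bash
M="python3 -m handwheel"; $M '[{"dx":0,"dy":0,"dz":0.08,"ax":0,"ay":0,"az":0},{"dx":0,"dy":0,"dz":0,"ax":0,"ay":0,"az":0},{"dx":0,"dy":0,"dz":0,"ax":0,"ay":0,"az":0}]' | grep -E "eef_pos|wrist"
$M '[{"dx":0,"dy":0,"dz":0,"ax":0,"ay":0,"az":0},{"dx":0,"dy":0,"dz":0,"ax":0,"ay":0,"az":0},{"dx":0,"dy":0,"dz":0,"ax":0,"ay":0,"az":0},{"dx":0,"dy":0,"dz":0,"ax":0,"ay":0,"az":0},{"dx":0,"dy":0,"dz":0,"ax":0,"ay":0,"az":0}]' 0 40
$M '[{"dx":0,"dy":0,"dz":-0.3,"ax":0,"ay":0,"az":0},{"dx":0,"dy":0,"dz":-0.8,"ax":0,"ay":0,"az":0},{"dx":0,"dy":0,"dz":-0.9,"ax":0,"ay":0,"az":0},{"dx":0,"dy":0,"dz":0,"ax":0,"ay":0,"az":0},{"dx":0,"dy":0,"dz":0,"ax":0,"ay":0,"az":0}]' >/dev/null
$M '[{"dx":-0.9,"dy":0,"dz":0,"ax":0,"ay":0,"az":0},{"dx":-0.5,"dy":0,"dz":0,"ax":0,"ay":0,"az":0},{"dx":0,"dy":0,"dz":0,"ax":0,"ay":0,"az":0},{"dx":0,"dy":0,"dz":0,"ax":0,"ay":0,"az":0},{"dx":0,"dy":0,"dz":0,"ax":0,"ay":0,"az":0}]' -1 >/dev/null
python3 - <<'E'
from h import *
np.set_printoptions(precision=1,suppress=True)
P,im=snap("wrist","pics/w21.png");cv2.imwrite("pics/w21raw.png",im)
np.savez("pics/w21.npz",p=P[0],R=P[1])
rows_to([.537,-.2180,.1],89.0)
a=np.radians(-1); c,s=np.cos(a),np.sin(a); C=np.array([(x*.001,y*.001) for x,y in((-50,33),(-50,-33),(50,33),(50,-33),(-39,22),(-39,-22),(39,22),(39,-22))])@np.array([[c,s],[-s,c]])+[.4974,-.2178]
print(proj("wrist",np.c_[C,np.full(8,.05)],P)); print(proj("wrist",np.c_[C,np.full(8,.07)],P))
art("w21",205,365,60,300,5)
E
```

```text
eef_pos: [0.4949, -0.2169, 0.121]
wrist_force: [-5.8, 0.2, -2.7]
time: 39.62
eef_pos: [0.4994, -0.2181, 0.1234]
ee_rot: [[-1.0, 0.018, 0.003], [0.018, 1.0, -0.001], [-0.003, -0.001, -1.0]]
wrist_force: [0.1, -0.1, -0.3]
finger_gap: 0.0427
gripper_force: 0.0
t40.5 eef [ 0.6 -0.2  0.2] yaw_y(deg) 89.0 tilt z [-0.  0. -1.] 
 units(40mm) [ 0.4 -0.   2.5] Fw [-0.  -0.6 -0.6] gap -0.0003 gf 0.0 q6 -2.00
 turn az units -0.00 (-0.0 deg)
[[327.   53.7]
 [235.1  53.7]
 [322.7 189.4]
 [239.6 189.5]
 [311.3  70. ]
 [250.8  70.1]
 [309.1 175.8]
 [253.2 175.8]]
[[330.6  50. ]
 [231.5  50. ]
 [325.6 195.6]
 [236.8 195.7]
 [313.7  67.7]
 [248.5  67.7]
 [311.1 181.1]
 [251.2 181.1]]
 60 ==================+======+==+= :@@@@@@#*%%%%%%%%@#:++==@@@@@@@@@@@@@@@@@@@@@@@@@@@@@@@@@@@@@@@@@@@@@=-:*%%%%%%%%%#--@@@@@@@-++++++=++=++===++++++=+++++=+:   .. 
 65 ========+===================== :@@@@@@%%@@@@@@@@%%#-*++@@@@@@@@@@@@@@@@@@@@@@@@@@@@@@@@@@@@@@@@@@@@%@%#%@@@@@@@@%#%*%@@@@@@==============+=============+=   .  .
 70 ============================== :@@@@@@##%%@@@@%%##+-:-+@@@@@@@@@@@@@@#@@@@@@@@@@@@@@@@##@@@
[... 6794 characters left out ...]
=============+==========================
280 ==========-=======-===-====-=============.                .======-=-==-=:        :========-=-==:              . .+=======+=+=====++==+==++==+=========+=========
285 =======================================+.                 ==========-===:        :=====-====--==                 .+=============================================
290 ======================================+.       .         :====-===-==-==.        .==-=-==--=====:      ..         .===::--::::--:-==============================
295 =====================================+.       .          ===--=-====-===.        .=========-=-===    ..  .  .       :::::::::::::::::::::++::::::::::::++=======
```

```bash
python3 -c "
from h import *
rows_to([.538,-.2184,.078],89.0)"; M="python3 -m handwheel"; $M '[{"dx":0.42,"dy":0,"dz":0.8,"ax":0,"ay":0,"az":0},{"dx":0,"dy":0,"dz":0.8,"ax":0,"ay":0,"az":0},{"dx":0,"dy":0,"dz":0.8,"ax":0,"ay":0,"az":0},{"dx":0,"dy":0,"dz":0,"ax":0,"ay":0,"az":0},{"dx":0,"dy":0,"dz":0,"ax":0,"ay":0,"az":0}]' >/dev/null
$M '[{"dx":0,"dy":0,"dz":0.3,"ax":0,"ay":0,"az":0},{"dx":0,"dy":0,"dz":0,"ax":0,"ay":0,"az":0},{"dx":0,"dy":0,"dz":0,"ax":0,"ay":0,"az":0},{"dx":0,"dy":0,"dz":0,"ax":0,"ay":0,"az":0}]'
python3 -c "
from h import *
rows_to([.538,-.2184,.058],89.0)"
```

```text
t40.5 eef [ 0.5529 -0.2182  0.2015] yaw_y(deg) 89.0 tilt z [-0.0025  0.001  -1.    ] 
 units(40mm) [ 0.364 -0.015  3.088] Fw [-0.  -0.6 -0.6] gap -0.0003 gf 0.0 q6 -2.00
 turn az units -0.00 (-0.0 deg)
time: 41.25
eef_pos: [0.5385, -0.2188, 0.0959]
ee_rot: [[-1.0, 0.018, 0.002], [0.018, 1.0, -0.001], [-0.002, -0.001, -1.0]]
wrist_force: [0.8, -1.0, 1.3]
finger_gap: -0.0001
gripper_force: 0.0
t41.2 eef [ 0.5385 -0.2188  0.0959] yaw_y(deg) 89.0 tilt z [ 0.0023 -0.0012 -1.    ] 
 units(40mm) [0.014 0.011 0.948] Fw [ 0.8 -1.   1.3] gap -0.0001 gf 0.0 q6 -2.01
 turn az units -0.00 (-0.0 deg)
```

```bash
M="python3 -m handwheel"; $M '[{"dx":0,"dy":0,"dz":0.25,"ax":0,"ay":0,"az":0},{"dx":0,"dy":0,"dz":0.15,"ax":0,"ay":0,"az":0},{"dx":0,"dy":0,"dz":0,"ax":0,"ay":0,"az":0},{"dx":0,"dy":0,"dz":0,"ax":0,"ay":0,"az":0}]' | grep -E "eef_pos|wrist"
for k in 1 2 3 4; do $M '[{"dx":0,"dy":0,"dz":0.08,"ax":0,"ay":0,"az":0},{"dx":0,"dy":0,"dz":0,"ax":0,"ay":0,"az":0},{"dx":0,"dy":0,"dz":0,"ax":0,"ay":0,"az":0}]' | grep -E "eef_pos|wrist"; done
```

```text
eef_pos: [0.5369, -0.2181, 0.0778]
wrist_force: [-0.3, -0.1, 1.0]
eef_pos: [0.5379, -0.2186, 0.0756]
wrist_force: [0.2, -0.7, 1.0]
eef_pos: [0.5367, -0.218, 0.0715]
wrist_force: [-0.4, 0.0, 0.3]
eef_pos: [0.5372, -0.2182, 0.0685]
wrist_force: [0.4, 0.1, -0.8]
eef_pos: [0.5372, -0.2182, 0.0654]
wrist_force: [-0.1, -0.4, 0.6]
```

```bash
M="python3 -m handwheel"; for k in 1 2 3; do $M '[{"dx":0,"dy":0,"dz":0.07,"ax":0,"ay":0,"az":0},{"dx":0,"dy":0,"dz":0,"ax":0,"ay":0,"az":0},{"dx":0,"dy":0,"dz":0,"ax":0,"ay":0,"az":0}]' | grep -E "eef_pos|wrist"; done
```

```text
eef_pos: [0.5371, -0.2182, 0.0626]
wrist_force: [0.9, -0.3, 0.1]
eef_pos: [0.5372, -0.2182, 0.0598]
wrist_force: [-0.1, 0.2, -0.7]
eef_pos: [0.5379, -0.2186, 0.0581]
wrist_force: [-2.0, 0.2, 5.0]
```

```bash
M="python3 -m handwheel"; for k in 1 2 3; do $M '[{"dx":0,"dy":0,"dz":0.07,"ax":0,"ay":0,"az":0},{"dx":0,"dy":0,"dz":0,"ax":0,"ay":0,"az":0},{"dx":0,"dy":0,"dz":0,"ax":0,"ay":0,"az":0}]' | grep -E "eef_pos|wrist"; done
```

```text
eef_pos: [0.538, -0.2186, 0.0579]
wrist_force: [-6.1, 1.7, 20.3]
eef_pos: [0.5381, -0.2187, 0.0578]
wrist_force: [-11.5, 4.7, 34.0]
eef_pos: [0.5382, -0.2187, 0.0577]
wrist_force: [-16.8, 7.6, 49.0]
```

```bash
M="python3 -m handwheel"; $M '[{"dx":0,"dy":0,"dz":-0.4,"ax":0,"ay":0,"az":0},{"dx":0,"dy":0,"dz":-0.9,"ax":0,"ay":0,"az":0},{"dx":0,"dy":0,"dz":-0.9,"ax":0,"ay":0,"az":0},{"dx":0,"dy":0,"dz":-0.9,"ax":0,"ay":0,"az":0},{"dx":-0.3,"dy":0,"dz":-0.5,"ax":0,"ay":0,"az":0}]' >/dev/null
for i in 1 2; do $M '[{"dx":0,"dy":0,"dz":0,"ax":0,"ay":0,"az":0},{"dx":0,"dy":0,"dz":0,"ax":0,"ay":0,"az":0},{"dx":0,"dy":0,"dz":0,"ax":0,"ay":0,"az":0},{"dx":0,"dy":0,"dz":0,"ax":0,"ay":0,"az":0}]' >/dev/null; done
python3 - <<'E'
from h import *
np.set_printoptions(precision=1,suppress=True)
P,im=snap("wrist","pics/w22.png");cv2.imwrite("pics/w22raw.png",im)
np.savez("pics/w22.npz",p=P[0],R=P[1])
rows_to([.537,-.2180,.1],89.0)
def pr(cx,cy,a,L,z):
    a=np.radians(a); c,s=np.cos(a),np.sin(a); C=np.array([(x*.001,y*.001) for x,y in((-L,33),(-L,-33),(L,33),(L,-33))])@np.array([[c,s],[-s,c]])+[cx,cy]
    return proj("wrist",np.c_[C,np.full(4,z)],P)
for z in (.05,.06): print("mid",z,pr(.4974,-.2178,-1,50,z).tolist()); print("long",z,pr(.5143,-.3330,3,60,z).tolist())
g=cv2.cvtColor(im,cv2.COLOR_BGR2HSV); m=((g[...,1]<40)&(g[...,2]>150)).astype(np.uint8); m=cv2.morphologyEx(m,cv2.MORPH_OPEN,np.ones((5,5)))
n,l,s,c=cv2.connectedComponentsWithStats(m)
for i in range(1,n):
    if s[i,4]>2500:
        r=cv2.minAreaRect(cv2.findContours((l==i).astype(np.uint8),0,1)[0][0]); print(s[i],cv2.boxPoints(r).tolist())
for r in range(50,200,12):
    cols=np.where(m[r,215:360])[0]+215; 
    if len(cols): print(r,cols.min(),cols.max())
art("w22",225,340,40,60,2); art("w22",225,340,168,200,2)
E
```

```text
t45.2 eef [ 0.5 -0.2  0.2] yaw_y(deg) 89.0 tilt z [-0.  0. -1.] 
 units(40mm) [0.3 0.  2.3] Fw [-0.2  0.3  0.1] gap -0.0001 gf 0.0 q6 -2.01
 turn az units -0.00 (-0.0 deg)
mid 0.05 [[329.0402208157858, 57.76986302350601], [234.31770595396367, 57.8327429586328], [324.40522773797187, 196.77739333026528], [239.1229810359814, 196.8645314600829]]
long 0.05 [[158.92321139547226, 68.23458138612268], [66.14564966951552, 75.27102271083623], [183.8388476361244, 229.19661696353356], [101.69940926680243, 234.73573485564262]]
mid 0.06 [[330.897104130064, 56.12372175330252], [232.50512931337337, 56.18862084641377], [325.9096214664205, 200.13013967789541], [237.6643214138657, 200.2210675276151]]
long 0.06 [[154.22507069237233, 67.002781522138], [57.92106164453591, 74.31458292822754], [180.54845659367783, 233.55827518138818], [95.65683415086458, 239.26484388893775]]
[  236    59    94   139 11428] [[236.0, 196.99996948242188], [236.0, 59.0], [329.0, 59.0], [329.0, 196.99996948242188]]
[   67    69   116   165 10247] [[56.47999572753906, 78.30489349365234], [158.03411865234375, 62.975975036621094], [
[... 2641 characters left out ...]
@@@@@@%@@@@@@@@%%++#*@@@@@@@@@@@@@@@@@@@@@@+++++++++++++++@@@@@%@%%@@@@@@@@@%*=%@@@@@%++++++++++++++
190 ++++++++++++*  @@@@@@*#%%@@%%#*+----+@@@@@@@@@@@@@@@@@@@@@+++*+++++++++++@@@@@%##-#%%@@@%%*#:.%@@@@@%==++++=+++++++
192 +=+=+++++=+++  @@@@@@@@@@@@@@@@@-++@@@@@@@@@@@@@@@@@@@@@@@++++++++++++++=@@@@@@@@=@@@@@@@@@@@@@@@@@@+=+++++++++++=+
194 ============+. @@@@@@@@+++++++++=++@@@@@@@@@@@@@@@@@@@@@@@+++++++++*+++++@@@@@@@@=++++++++=%@@@@@@@@+++++++++++++++
196 =+=++++++++++: %@@@@@@@@@@@@@@@@@@@@@@@@@@@@@@@@@@@@@@@@@@+++***+******++@@@@@@@@+++++++++=@@@@@@@@@*++++++++++++++
198 +++++++++++++: .::..:::::.::.::::::....------------------=....:..:.:.....=---=----------=-----------:++++++++++++++
```

```bash
python3 -c "
from h import *
rows_to([.457,-.2171,.07],89.0)"
```

```text
t45.2 eef [ 0.5492 -0.2185  0.1924] yaw_y(deg) 89.0 tilt z [-7.e-04  3.e-04 -1.e+00] 
 units(40mm) [ 2.304 -0.007  3.062] Fw [-0.2  0.3  0.1] gap -0.0001 gf 0.0 q6 -2.01
 turn az units -0.00 (-0.0 deg)
```

```bash
M="python3 -m handwheel"; $M '[{"dx":0.8,"dy":0,"dz":0,"ax":0,"ay":0,"az":0},{"dx":0.8,"dy":0,"dz":0,"ax":0,"ay":0,"az":0},{"dx":0.7,"dy":0,"dz":0,"ax":0,"ay":0,"az":0},{"dx":0,"dy":0,"dz":0,"ax":0,"ay":0,"az":0},{"dx":0,"dy":0,"dz":0,"ax":0,"ay":0,"az":0}]' >/dev/null
$M '[{"dx":0,"dy":0,"dz":0.8,"ax":0,"ay":0,"az":0},{"dx":0,"dy":0,"dz":0.8,"ax":0,"ay":0,"az":0},{"dx":0,"dy":0,"dz":0.8,"ax":0,"ay":0,"az":0},{"dx":0,"dy":0,"dz":0.5,"ax":0,"ay":0,"az":0},{"dx":0,"dy":0,"dz":0.15,"ax":0,"ay":0,"az":0}]' >/dev/null
$M '[{"dx":0,"dy":0,"dz":0,"ax":0,"ay":0,"az":0},{"dx":0,"dy":0,"dz":0,"ax":0,"ay":0,"az":0},{"dx":0,"dy":0,"dz":0,"ax":0,"ay":0,"az":0},{"dx":0,"dy":0,"dz":0,"ax":0,"ay":0,"az":0}]' | grep -E "eef_pos|wrist"
for k in 1 2 3; do $M '[{"dx":0,"dy":0,"dz":0.07,"ax":0,"ay":0,"az":0},{"dx":0,"dy":0,"dz":0,"ax":0,"ay":0,"az":0},{"dx":0,"dy":0,"dz":0,"ax":0,"ay":0,"az":0}]' | grep -E "eef_pos|wrist"; done
```

```text
eef_pos: [0.4593, -0.2179, 0.0728]
wrist_force: [0.7, -0.1, -0.6]
eef_pos: [0.4576, -0.217, 0.0686]
wrist_force: [0.2, 0.2, 0.6]
eef_pos: [0.4572, -0.2168, 0.0651]
wrist_force: [0.9, 0.5, -0.4]
eef_pos: [0.4572, -0.2168, 0.0622]
wrist_force: [0.0, 0.1, 0.0]
```

```bash
M="python3 -m handwheel"; $M '[{"dx":0,"dy":0,"dz":0.1,"ax":0,"ay":0,"az":0},{"dx":0,"dy":0,"dz":0,"ax":0,"ay":0,"az":0},{"dx":0,"dy":0,"dz":0,"ax":0,"ay":0,"az":0}]' | grep -E "eef_pos|wrist"; for k in 1 2; do $M '[{"dx":0,"dy":0,"dz":0.06,"ax":0,"ay":0,"az":0},{"dx":0,"dy":0,"dz":0,"ax":0,"ay":0,"az":0},{"dx":0,"dy":0,"dz":0,"ax":0,"ay":0,"az":0}]' | grep -E "eef_pos|wrist"; done
```

```text
eef_pos: [0.4573, -0.2168, 0.0582]
wrist_force: [-0.1, 0.3, 0.2]
eef_pos: [0.4574, -0.2169, 0.058]
wrist_force: [-4.8, 1.7, 14.4]
eef_pos: [0.4575, -0.217, 0.0579]
wrist_force: [-10.2, 5.3, 30.3]
```

```bash
M="python3 -m handwheel"; $M '[{"dx":0,"dy":0,"dz":-0.4,"ax":0,"ay":0,"az":0},{"dx":0,"dy":0,"dz":-0.9,"ax":0,"ay":0,"az":0},{"dx":0,"dy":0,"dz":-0.9,"ax":0,"ay":0,"az":0},{"dx":0,"dy":0,"dz":-0.9,"ax":0,"ay":0,"az":0},{"dx":-0.5,"dy":0,"dz":-0.9,"ax":0,"ay":0,"az":0}]' >/dev/null
$M '[{"dx":0,"dy":0,"dz":-0.5,"ax":0,"ay":0,"az":0},{"dx":0,"dy":0,"dz":0,"ax":0,"ay":0,"az":0},{"dx":0,"dy":0,"dz":0,"ax":0,"ay":0,"az":0},{"dx":0,"dy":0,"dz":0,"ax":0,"ay":0,"az":0},{"dx":0,"dy":0,"dz":0,"ax":0,"ay":0,"az":0}]'
python3 - <<'E'
from h import *
P,im=snap("wrist","pics/w23.png")
def pr(cx,cy,a,L,z):
    a=np.radians(a); c,s=np.cos(a),np.sin(a); C=np.array([(x*.001,y*.001) for x,y in((-L,33),(-L,-33),(L,33),(L,-33))])@np.array([[c,s],[-s,c]])+[cx,cy]
    return proj("wrist",np.c_[C,np.full(4,z)],P).round(0).tolist()
for z in (.05,.06): print(z,"mid",pr(.4974,-.2178,-1,50,z),"long",pr(.5143,-.3330,3,60,z))
g=cv2.cvtColor(im,cv2.COLOR_BGR2HSV); m=((g[...,1]<40)&(g[...,2]>150)).astype(np.uint8); m=cv2.morphologyEx(m,cv2.MORPH_OPEN,np.ones((5,5)))
n,l,s,c=cv2.connectedComponentsWithStats(m)
for i in range(1,n):
    if s[i,4]>2000:
        x,y,w,h,_=s[i]; print("bbox",x,y,x+w-1,y+h-1)
E
```

```text
time: 48.72
eef_pos: [0.4757, -0.2164, 0.2313]
ee_rot: [[-1.0, 0.018, -0.004], [0.018, 1.0, 0.002], [0.004, 0.002, -1.0]]
wrist_force: [0.3, -0.4, -0.6]
finger_gap: -0.0001
gripper_force: 0.0
0.05 mid [[319.0, 156.0], [242.0, 156.0], [316.0, 263.0], [245.0, 263.0]] long [[180.0, 164.0], [104.0, 169.0], [199.0, 289.0], [130.0, 293.0]]
0.06 mid [[320.0, 157.0], [241.0, 158.0], [317.0, 268.0], [244.0, 268.0]] long [[177.0, 166.0], [99.0, 171.0], [197.0, 294.0], [126.0, 299.0]]
bbox 243 152 319 263
bbox 106 163 197 291
```

Both plates match their home height (50 mm top) at both ends, so I'm handing the job in.

```bash
python3 -c "
from station import robot
print(robot.close_job())"
```

```text
the job is handed in; nothing more can be done
None
```

The job is handed in: all three boxes are in the trays, the keeper is open, and the two covers that hung there (long and middle; no short one was present) are pressed home and measured level, though the middle one first went on tilted and I pushed its raised end down with the fingertips, once reading about 49 N at the wrist.

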